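# Stack the shoe-care kit in the genkan closet

### The arm

A 7-joint arm with a two-finger parallel gripper is mounted at the origin on the work surface. World frame = base frame: x ahead of the robot, y to its left, z up, the work surface at z = 0. Lengths are in mm, angles in rad, forces in N, time in s.
With the tool pointing down it reaches from about 425 to 950 mm from the base axis. Payload 16.7 kg.
Tool frame: the origin (TCP) lies at the very end of the fingers, on their centre line; the grasp point (between the pads) lies arm.grip_depth behind it (arm.grip_depth is the distance from the TCP to the grasp point, in mm); z points along the fingers, y is the line along which they close (so a half turn about z gives the same grasp; the last joint's range is limited). The gripper opens to 94 mm and grips with 3 to 60 N. Pads are 16 mm wide; open, the fingers measure 119 mm over their backs; the gripper's body (75 mm by 177 mm) begins 78 mm behind the grasp point.
Start: joints at [-1.393, 0.426, 0.074, 1.606, -0.034, 1.111, -0.067], TCP at [217.327, 639.018, 205.467] pointing down, gripper open.
Joint ranges: [-2.85, 2.85], [-0.5, 2.14], [-1.23, 1.37], [0.21, 2.46], [-1.02, 4.16], [0.16, 2.05], [-2.73, 2.73]. Speed limits (rad/s): [1.89, 1.89, 2.39, 2.39, 3.01, 3.01, 3.01].

### API

Orientations are given as [roll, pitch, yaw] about the fixed x, y, z axes, in that order (R = Rz(yaw) Ry(pitch) Rx(roll)).
In Python, from bench import arm, optics, hand_in gives the robot as it stands.
- The arm moves only by the tool apply_moves, never from a script. Its argument "motion" is a list of rows, each an object of numbers: "tx", "ty", "tz": the shift along the tool's x, y, z in cm; "rx", "ry", "rz": the turn, a rotation vector about the tool's x, y, z in degrees. A call has 1 to 5 rows; each row is the pose to reach, as a shift and turn from the pose commanded when the call began, along the tool's axes at that moment; what a row does not reach only later rows make up. A row lasts 1/12 s, in which the tool goes at most 41.7 mm and 7.16 degrees, less where a joint would pass 70% of its speed; a pose out of reach is approached as far as the arm can. A call with a gripper value outside its range is refused whole. "grip" is the opening, from 0 (shut) to 1 (fully open), set as the call begins (left out, the last holds). The fingers move at their own pace and stop on an object; the grip force is fixed at half the most. Time passes only in rows, so rows that repeat a pose let the fingers close. It gives the time, the measured TCP pose, the force, the opening and the grip force at its end, in the units of the state.
- arm.sense(): the state, without advancing time (a new reading comes with each control period).
- optics.capture(name): name is "scene" or "top"; returns a dict with "img" (384x512x3 uint8, blue, green, red), "camera_matrix" (3x3 intrinsics, pixels), "k1" (the pictures are not rectified: a ray, as slopes to the right and down, at radius r is drawn at 1 + k1 r^2 times it, then the intrinsics apply), "camera_from_world" (4x4, takes a point from world to camera coordinates). Camera axes: x right, y down, z forward; pixel columns grow to the right and rows downward; lengths in mm; the calibration is good to about 2 mm. A picture is of the moment at which its call begins. There is no depth.
- hand_in(): hands the job in; it is judged then, once.
The state is a dict: "time": time; "q": joint angles; "qvel": joint speeds; "joint_torque": joint torques, N m; "ee_pos": TCP position; "eef_rot": TCP orientation; "force": force on the tool from outside, world axes, zero at the start; "ft_torque": the same for the moment, N m; "finger_gap": finger opening in mm; "finger_force": force on a finger pad.
Only numpy, scipy, OpenCV 4.12 (cv2) and the standard library are available. Lean on these libraries where they do the work, as an engineer would, in place of code of your own. Each camera call takes 0.05 s, during which the arm holds its last target. There are 200 camera calls.

### The job

Put the shoe-care kit away in two stacks. In the middle of the round cork mat stack three of the tins neatly and flat: black at the bottom, red on it, white on top; on the oblong oak board lay the brush, bristles down, centred and along the board, and on the brush's back lay the scraper flat and lengthwise with its handle centred on the brush (either may point either way). Leave the blue tin where it stands.

Things in the scene. Friction and masses are not known exactly. Their poses are not given: they have to be found in the camera images.
- black_tin_mid (a point): Loose shoe-polish tin with a black lid: plain upright disc, 56 mm across, 30 mm high, steel body (lower 18 mm) and coloured lid (upper 12 mm) with a bright metal ring round its top, about 110 g. The point is its centre, 15 mm above its underside; z is its axis, up. It starts upright on the table.
- red_tin_mid (a point): Loose shoe-polish tin with a red lid: plain upright disc, 56 mm across, 30 mm high, steel body (lower 18 mm) and coloured lid (upper 12 mm) with a bright metal ring round its top, about 110 g. The point is its centre, 15 mm above its underside; z is its axis, up. It starts upright on the table.
- white_tin_mid (a point): Loose shoe-polish tin with a white lid: plain upright disc, 56 mm across, 30 mm high, steel body (lower 18 mm) and coloured lid (upper 12 mm) with a bright metal ring round its top, about 110 g. The point is its centre, 15 mm above its underside; z is its axis, up. It starts upright on the table.
- blue_tin_mid (a point): Loose shoe-polish tin with a blue lid: plain upright disc, 56 mm across, 30 mm high, steel body (lower 18 mm) and coloured lid (upper 12 mm) with a bright metal ring round its top, about 110 g. The point is its centre, 15 mm above its underside; z is its axis, up. It starts upright on the table. It is not part of the job and stays where it is.
- brush_mid (a point): Loose shoe brush lying bristles down: green-painted back 110 mm long (its x), 48 mm wide (its y) and 20 mm thick, with a flat top, over a narrower black bristle block (98 x 38 mm, rigid) 22 mm high; 42 mm high in all, about 140 g. The point is its centre, 21 mm above its underside; the back, where it is to be gripped across its width, spans 1 to 21 mm above the point. z is up, away from the bristles. Its length starts within 25 degrees of the world's x.
- scraper_handle (a point): Loose small scraper lying flat: straight orange handle 70 mm long (its x), 18 mm wide (its y), 16 mm high, with a thin steel blade 36 mm wide reaching 35 mm beyond the handle's +x end, at half the handle's height; about 90 g, centre of mass within 10 mm of the handle's centre, towards the blade. The point is the handle's centre, 8 mm above its underside; z is up. Its length starts within 25 degrees of the world's x.
- cork_mat: Round cork mat, 84 mm across and 6 mm thick, fixed to the table. The origin is the centre of its underside, on the table; its top is 6 mm above.
- oak_rest: Oblong pale oak board, 130 mm long (its x), 64 mm wide (its y), 10 mm thick, with a thin dark line inside its edge, fixed to the table. The origin is the centre of its underside, on the table; its flat top is 10 mm above. Its length lies within 25 degrees of the world's x.
Mind the look-alikes: they are no part of the job. What is meant by the part that bears white_tin_mid is not green, and is the larger of those in its own colour.

How it is judged:
By the outcome, as a careful person would: the job done as asked, in the order asked, and still so for the second after the job is handed in, with the robot touching nothing.
It also fails if it takes over 131 s, if anything falls off the work surface, if the arm or the gripper's body presses on something with over 40 N, if the wrist force passes 120 N, or if a joint passes its speed limit or range.

## Working session

There is one attempt and no reset: what is moved stays moved. The work goes in short steps, Python scripts to look and compute and a tool call to move; the robot and the scene stay as the last step left them, time stands still between calls to the robot, and variables do not carry over. Pictures are saved under pics/ and viewed, at most 14 in all, crops included, and the job is handed in when it is done.

Besides the shell and the picture viewer there is one more tool, called after "Request:" in YAML: its name, and indented under it one key for each argument. apply_moves: Moves the arm, as the interface text tells. Its arguments: {"type":"object","properties":{"motion":{"type":"array"},"grip":{"type":"number"}},"required":["motion"]}

```bash
mkdir -p pics; cat > h.py <<'E'
import numpy as np,cv2
from bench import arm,optics,hand_in
def cap(n,save=None):
    c=optics.capture(n)
    if save: cv2.imwrite('pics/'+save,c['img'])
    return c
def ray(c,uv,z):
    K=np.array(c['camera_matrix']);T=np.array(c['camera_from_world']);k1=float(c['k1'])
    uv=np.atleast_2d(np.array(uv,float))
    p=cv2.undistortPoints(uv[:,None],K,np.array([k1,0,0,0,0.]),).reshape(-1,2)
    R,t=T[:3,:3],T[:3,3];o=-R.T@t
    d=np.c_[p,np.ones(len(p))]@R
    return o+d*((z-o[2])/d[:,2])[:,None]
E
python3 - <<'E'
from h import *
print(arm.sense(),arm.grip_depth)
a=cap('scene','s0.png');b=cap('top','t0.png')
for c in(a,b):print(c['camera_matrix'],c['k1'],c['camera_from_world'])
E
```

```text
{'time': 0.0, 'q': array([-1.39252256,  0.42669962,  0.07383543,  1.60660598, -0.03407236,
        1.11077903, -0.06713563]), 'qvel': array([ 0.00028045,  0.0014074 , -0.00111244,  0.0004142 , -0.00070994,
       -0.00120737, -0.0008927 ]), 'joint_torque': array([ 1.16940351e-03, -9.35827589e+01,  3.66685823e+00, -4.54225302e+01,
       -4.89452993e-02,  1.97952194e-02,  9.83452765e-05]), 'ee_pos': array([217.19650134, 638.64714493, 204.7972084 ]), 'eef_rot': array([-3.14036392e+00,  1.07318967e-04,  2.81377805e+00]), 'force': array([-0.19392146,  0.63931477,  0.80389974]), 'ft_torque': array([-0.00660425,  0.04422261, -0.00625262]), 'finger_force': 0.0, 'finger_gap': 94.06754117768634} 18.8
[[383.04014581   0.         258.40664573]
 [  0.         383.04014581 193.63907726]
 [  0.           0.           1.        ]] 0.00801656050945021 [[ 3.56183169e-01  9.34297377e-01 -1.48983683e-02 -1.33120981e+02]
 [ 6.80692249e-01 -2.70357992e-01 -6.80855799e-01 -3.44741053e+02]
 [-6.40149680e-01  2.32368172e-01 -7.32265949e-01  1.21960673e+03]
 [ 0.00000000e+00  0.00000000e+00  0.00000000e+00  1.00000000e+00]]
[[399.83422674   0.         248.37643966]
 [  0.         399.83422674 188.94009077]
 [  0.           0.           1.        ]] -0.12782667463841804 [[-2.30681169e-02 -9.99503296e-01 -2.14714491e-02 -2.22029122e+01]
 [-9.95115922e-01  2.50181915e-02 -9.54902670e-02  5.37135237e+02]
 [ 9.59800134e-02  1.91638003e-02 -9.95198767e-01  1.04820734e+03]
 [ 0.00000000e+00  0.00000000e+00  0.00000000e+00  1.00000000e+00]]
```

View pics/t0.png

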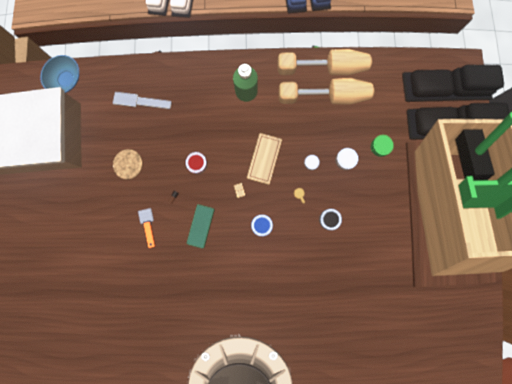

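View pics/s0.png

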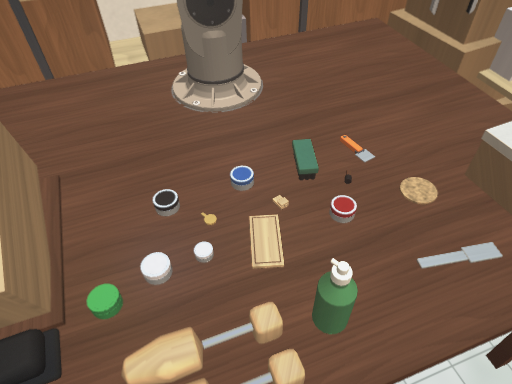

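Top view: black tin (331,219), red (196,162), blue (262,225), white candidates (312,162) small and (347,158) larger, a green lid (383,146); brush (200,226), scraper (147,228), mat (127,164), oak board (264,159). I choose the white one at (347,158). The other look-alikes are a bigger scraper/spatula (142,101) and the small cork (239,190).

```bash
cat > seg.py <<'E'
from h import *
def comp(c,m,seed,box=60):
    # component of mask nearest seed
    n,l,s,ce=cv2.connectedComponentsWithStats(m.astype(np.uint8))
    best=None
    for i in range(1,n):
        if s[i,4]<25: continue
        d=np.hypot(*(ce[i]-seed))
        if best is None or d<best[0]: best=(d,i)
    m2=(l==best[1]).astype(np.uint8)
    ct=max(cv2.findContours(m2,0,cv2.CHAIN_APPROX_NONE)[0],key=len)[:,0]
    return ct,m2
def rect(c,m,seed,z):
    ct,m2=comp(c,m,seed); P=ray(c,ct,z)[:,:2].astype(np.float32)
    (x,y),(w,h),a=cv2.minAreaRect(P)
    if w<h: w,h,a=h,w,a+90
    a=(a+90)%180-90
    return np.round([x,y,w,h,a],1)
def circ(c,m,seed,z):
    ct,m2=comp(c,m,seed); P=ray(c,cv2.convexHull(ct)[:,0],z)[:,:2].astype(np.float32)
    (x,y),(w,h),a=cv2.fitEllipse(P)
    return np.round([x,y,w,h],1)
def masks(c):
    hsv=cv2.cvtColor(c['img'],cv2.COLOR_BGR2HSV);H,S,V=[hsv[...,i].astype(int) for i in range(3)]
    return dict(white=(V>150)&(S<60),orange=(H>4)&(H<16)&(S>190)&(V>160),green=(H>65)&(H<95)&(S>80)&(V>35),red=((H<6)|(H>174))&(S>170)&(V>90),blue=(H>105)&(H<130)&(S>150)&(V>80),
      black=(V<60)&(S<90),tan=(H>12)&(H<28)&(S>50)&(V>120)),(H,S,V)
E
python3 - <<'E'
from seg import *
a=cap('scene');b=cap('top')
seeds={'top':dict(black=(331,219),red=(196,162),blue=(262,225),white=(347,158),small=(312,162),brush=(200,226),scr=(150,234),mat=(127,164),oak=(264,159)),
'scene':dict(black=(166,198),red=(344,205),blue=(242,174),white=(156,263),small=(204,248),brush=(306,150),scr=(352,144),mat=(419,189),oak=(266,240))}
for n,c in(('top',b),('scene',a)):
    m,_=masks(c);s=seeds[n]
    for k in('black','red','blue'):print(n,k,'lid',circ(c,m[k],s[k],30))
    for k in('black','red','blue'):print(n,k,'ring',circ(c,m['white'],s[k],30))
    print('white',circ(c,m['white'],s['white'],30),'small',circ(c,m['white'],s['small'],30))
    print('brush',rect(c,m['green'],s['brush'],42),'scr',rect(c,m['orange'],s['scr'],16))
    print('mat',circ(c,m['tan'],s['mat'],6),'oak',rect(c,m['tan'],s['oak'],10))
cr=np.hstack([cv2.resize(b['img'][130:250,110:240],None,fx=3,fy=3,interpolation=2),cv2.resize(b['img'][130:250,240:370],None,fx=3,fy=3,interpolation=2)])
cv2.imwrite('pics/c1.png',cr)
E
```

```text
top black lid [ 617.1 -671.1  119.1  150.6]
top red lid [612.9 106.2  35.1  36.5]
top blue lid [439.4 -67.8  36.7  36.9]
top black ring [ 450.3 -252.6   56.5   57.2]
top red ring [613.1 106.4  56.5  57.8]
top blue ring [439.4 -67.8  57.3  58. ]
white [ 613.6 -304.5   58.3   59.1] small [ 605.4 -207.2   39.8   41.1]Traceback (most recent call last):
  File "<stdin>", line 10, in <module>
  File "seg.py", line 14, in rect
    ct,m2=comp(c,m,seed); P=ray(c,ct,z)[:,:2].astype(np.float32)
          ~~~~^^^^^^^^^^
  File "seg.py", line 10, in comp
    m2=(l==best[1]).astype(np.uint8)
           ~~~~^^^
TypeError: 'NoneType' object is not subscriptable
```

```bash
cat > run.py <<'E'
from seg import *
a=cap('scene');b=cap('top')
seeds={'top':dict(black=(331,219),red=(196,162),blue=(262,225),white=(347,158),brush=(200,226),scr=(150,234),mat=(127,164),oak=(264,159)),
'scene':dict(black=(166,198),red=(344,205),blue=(242,174),white=(156,263),brush=(306,150),scr=(352,144),mat=(419,189),oak=(266,240))}
for n,c in(('top',b),('scene',a)):
    m,(H,S,V)=masks(c);s=seeds[n]
    for k in('brush','scr','mat','oak'):
        x,y=s[k];print(n,k,H[y,x],S[y,x],V[y,x])
    if n=='scene':
        for k in('black','red','blue','white'):print(n,k,'ring',circ(c,m['white'],s[k],30))
    for k,f,mm,z in(('brush',rect,'green',42),('scr',rect,'orange',16),('mat',circ,'tan',6),('oak',rect,'tan',10)):
        try:print(n,k,f(c,m[mm],s[k],z))
        except Exception as e:print(n,k,'fail')
cr=np.hstack([cv2.resize(b['img'][130:250,110:240],None,fx=3,fy=3,interpolation=2),cv2.resize(b['img'][130:250,240:370],None,fx=3,fy=3,interpolation=2)])
cv2.imwrite('pics/c1.png',cr)
E
python3 run.py
```

```text
top brush 78 93 134
top scr 18 152 255
top mat 16 96 223
top oak 20 64 247
top brush [440.   94.2 105.   44.4 -16.1]
top scr fail
top mat [617.9 303.6  85.9  86.4]
top oak [621.7 -79.7 134.9  68.3 -17.5]
scene brush 75 87 129
scene scr 14 169 242
scene mat 18 98 185
scene oak 22 74 233
scene black ring [ 449.3 -251.    54.2   55. ]
scene red ring [612.  107.   54.2  55.4]
scene blue ring [438.7 -67.1  54.   55.7]
scene white ring [ 617.1 -303.    55.9   63.9]
scene brush [443.2  94.8 106.7  44.  -15.8]
scene scr fail
scene mat [618.8 303.8  83.9  88.3]
scene oak [624.6 -80.4 135.7  65.1 -17.3]
```

View pics/c1.png

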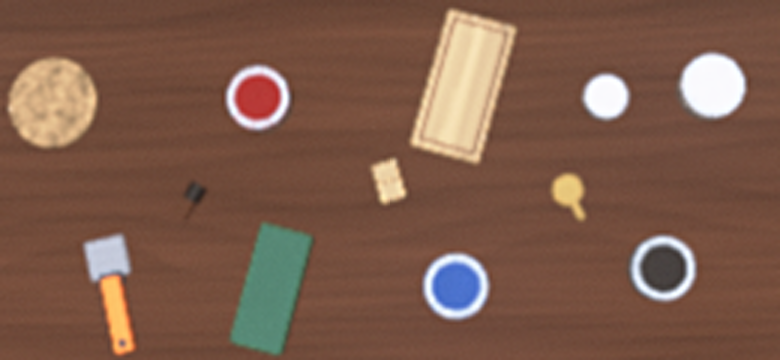

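The crop confirms it: the 58 mm white disc is at crop (712,85) and the 40 mm decoy at (606,96). The heights and sizes agree with the two views. Next I measure the scraper and plan the first reach to the black tin.

```bash
cat > plan.py <<'E'
import sys,json
from h import *
from scipy.spatial.transform import Rotation as Ro
def plan(wps,step=34.):
    """wps: [x,y,z,yaw_deg] TCP world targets, tool down; prints the calls"""
    s=arm.sense();p=s['ee_pos'].copy();R=Ro.from_euler('xyz',s['eef_rot'])
    print('t',round(s['time'],1),p.round(1),np.degrees(s['eef_rot']).round(1),'gap',round(s['finger_gap'],1),'f',s['force'].round(1),round(s['finger_force'],1))
    for w in wps:
        T=np.array(w[:3],float);RT=Ro.from_euler('xyz',[180,0,w[3]],degrees=True)
        rv=(R.inv()*RT).as_rotvec(degrees=True)
        n=max(1,int(np.ceil(max(np.linalg.norm(T-p)/(step*5),np.linalg.norm(rv)/34))))
        p0,R0=p.copy(),R
        for i in range(1,n+1):
            Pn=p0+(T-p0)*i/n;Rn=R0*Ro.from_rotvec(rv*i/n,degrees=True)
            print('call',(R.inv().apply(Pn-p)/10).round(2),'rot',(R.inv()*Rn).as_rotvec(degrees=True).round(1),'->',Pn.round(0))
            p,R=Pn,Rn
if __name__=='__main__':plan(json.loads(sys.argv[1]))
E
sed -i 's/(H<16)&(S>190)/(H<22)\&(S>125)/' seg.py
python3 - <<'E'
from seg import *
for n,s in(('top',(150,234)),('scene',(352,144))):
    c=cap(n);m,_=masks(c);print(n,'scr',rect(c,m['orange'],s,16))
E
python3 plan.py '[[450,-251.5,100,90],[450,-251.5,7,90]]'
```

```text
top scr [419.8 239.8  70.6  20.5  12. ]
scene scr [422.4 239.   69.9  19.   11.5]
t 0.4 [217.3 639.  205.4] [-180.     0.   161.2] gap 94.4 f [ 0.5 -0.1 -0.6] 0.0
call [ -8.45 -12.8    1.76] rot [-0.   0.  11.9] -> [256. 491. 188.]
call [-10.9  -10.79   1.76] rot [-0.   0.  11.9] -> [295. 342. 170.]
call [-12.89  -8.32   1.76] rot [-0.   0.  11.9] -> [334. 194. 153.]
call [-14.32  -5.49   1.76] rot [-0.   0.  11.9] -> [372.  45. 135.]
call [-15.15  -2.42   1.76] rot [-0.   0.  11.9] -> [ 411. -103.  118.]
call [-15.32   0.74   1.76] rot [-0.   0.  11.9] -> [ 450. -252.  100.]
call [-0.  -0.   9.3] rot [ 0.  0. -0.] -> [ 450. -252.    7.]
```

```bash
python3 plan.py '[[400,450,180,130],[540,100,140,100],[450,-251.5,100,90]]'
```

```text
t 0.4 [217.3 639.  205.4] [-180.     0.   161.2] gap 94.4 f [ 0.5 -0.1 -0.6] 0.0
call [-11.69  -6.     1.27] rot [-0.   0.  15.6] -> [309. 544. 193.]
call [-12.87  -2.64   1.27] rot [-0.   0.  15.6] -> [400. 450. 180.]
call [-11.94  -3.92   1.33] rot [ 0. -0. 10.] -> [447. 333. 167.]
call [-12.44  -1.79   1.33] rot [ 0. -0. 10.] -> [493. 217. 153.]
call [-12.56   0.39   1.33] rot [ 0. -0. 10.] -> [540. 100. 140.]
call [-11.02  -4.99   1.33] rot [ 0.  -0.   3.3] -> [510. -17. 127.]
call [-11.29  -4.34   1.33] rot [ 0.  -0.   3.3] -> [ 480. -134.  113.]
call [-11.52  -3.68   1.33] rot [-0.  -0.   3.3] -> [ 450. -252.  100.]
```

Request:
apply_moves:
  motion:
    - {"tx": -2.34, "ty": -1.2, "tz": 0.25, "rz": 3.1}
    - {"tx": -4.68, "ty": -2.4, "tz": 0.5, "rz": 6.2}
    - {"tx": -7.02, "ty": -3.6, "tz": 0.75, "rz": 9.4}
    - {"tx": -9.36, "ty": -4.8, "tz": 1.0, "rz": 12.5}
    - {"tx": -11.7, "ty": -6.0, "tz": 1.27, "rz": 15.6}
  grip: 1

```text
$.motion[0]: bad value
```

Request:
apply_moves:
  motion:
    - {"tx": -2.57, "ty": -0.53, "tz": 0.25, "rz": 3.1}
    - {"tx": -5.14, "ty": -1.06, "tz": 0.5, "rz": 6.2}
    - {"tx": -7.72, "ty": -1.6, "tz": 0.75, "rz": 9.4}
    - {"tx": -10.3, "ty": -2.1, "tz": 1.0, "rz": 12.5}
    - {"tx": -12.87, "ty": -2.64, "tz": 1.27, "rz": 15.6}

```text
$.motion[0]: bad value
```

Request:
apply_moves:
  motion:
    - {"tx": -3.0, "ty": -1.0, "tz": 0.3, "rz": 2.5}
    - {"tx": -6.0, "ty": -2.0, "tz": 0.7, "rz": 5}
    - {"tx": -9.0, "ty": -3.0, "tz": 1.0, "rz": 7.5}
    - {"tx": -11.94, "ty": -3.92, "tz": 1.33, "rz": 10}

```text
$.motion[0]: bad value
```

Request:
apply_moves:
  motion:
    - {"tx": -3.1, "ty": -0.45, "tz": 0.3, "rz": 2.5}
    - {"tx": -6.2, "ty": -0.9, "tz": 0.7, "rz": 5}
    - {"tx": -9.3, "ty": -1.35, "tz": 1.0, "rz": 7.5}
    - {"tx": -12.44, "ty": -1.79, "tz": 1.33, "rz": 10}

```text
$.motion[0]: bad value
```

Request:
apply_moves:
  motion:
    - {"tx": -3.1, "ty": 0.1, "tz": 0.3, "rz": 2.5}
    - {"tx": -6.2, "ty": 0.2, "tz": 0.7, "rz": 5}
    - {"tx": -9.3, "ty": 0.3, "tz": 1.0, "rz": 7.5}
    - {"tx": -12.56, "ty": 0.39, "tz": 1.33, "rz": 10}

```text
$.motion[0]: bad value
```

Request:
apply_moves:
  motion:
    - {"tx": -2.34, "ty": -1.2, "tz": 0.25, "rx": 0, "ry": 0, "rz": 3.1}
    - {"tx": -4.68, "ty": -2.4, "tz": 0.5, "rx": 0, "ry": 0, "rz": 6.2}
    - {"tx": -7.02, "ty": -3.6, "tz": 0.75, "rx": 0, "ry": 0, "rz": 9.4}
    - {"tx": -9.36, "ty": -4.8, "tz": 1.0, "rx": 0, "ry": 0, "rz": 12.5}
    - {"tx": -11.7, "ty": -6.0, "tz": 1.27, "rx": 0, "ry": 0, "rz": 15.6}
  grip: 1

```text
time: 0.82
ee_pos: [309.9, 543.3, 192.7]
eef_rot: [3.141, -0.0, 2.538]
force: [0.2, 0.4, 1.3]
finger_gap: 94.0
finger_force: 0.0
```

Request:
apply_moves:
  motion:
    - {"tx": -12.87, "ty": -2.64, "tz": 1.27, "rx": 0, "ry": 0, "rz": 15.6}
    - {"tx": -12.87, "ty": -2.64, "tz": 1.27, "rx": 0, "ry": 0, "rz": 15.6}
    - {"tx": -12.87, "ty": -2.64, "tz": 1.27, "rx": 0, "ry": 0, "rz": 15.6}
    - {"tx": -12.87, "ty": -2.64, "tz": 1.27, "rx": 0, "ry": 0, "rz": 15.6}

```text
time: 1.15
ee_pos: [405.8, 443.2, 179.8]
eef_rot: [-3.142, 0.003, 2.258]
force: [1.1, -0.4, 0.2]
finger_gap: 94.1
finger_force: 0.0
```

Request:
apply_moves:
  motion:
    - {"tx": -11.94, "ty": -3.92, "tz": 1.33, "rx": 0, "ry": 0, "rz": 10}
    - {"tx": -11.94, "ty": -3.92, "tz": 1.33, "rx": 0, "ry": 0, "rz": 10}
    - {"tx": -11.94, "ty": -3.92, "tz": 1.33, "rx": 0, "ry": 0, "rz": 10}
    - {"tx": -11.94, "ty": -3.92, "tz": 1.33, "rx": 0, "ry": 0, "rz": 10}

```text
time: 1.48
ee_pos: [449.9, 325.0, 166.4]
eef_rot: [-3.141, 0.002, 2.085]
force: [0.0, -0.3, 0.7]
finger_gap: 94.7
finger_force: 0.0
```

Request:
apply_moves:
  motion:
    - {"tx": -12.44, "ty": -1.79, "tz": 1.33, "rx": 0, "ry": 0, "rz": 10}
    - {"tx": -12.44, "ty": -1.79, "tz": 1.33, "rx": 0, "ry": 0, "rz": 10}
    - {"tx": -12.44, "ty": -1.79, "tz": 1.33, "rx": 0, "ry": 0, "rz": 10}
    - {"tx": -12.44, "ty": -1.79, "tz": 1.33, "rx": 0, "ry": 0, "rz": 10}

```text
time: 1.82
ee_pos: [495.9, 208.5, 153.2]
eef_rot: [-3.141, 0.002, 1.911]
force: [-0.2, -0.6, 0.3]
finger_gap: 93.9
finger_force: 0.0
```

Request:
apply_moves:
  motion:
    - {"tx": -12.56, "ty": 0.39, "tz": 1.33, "rx": 0, "ry": 0, "rz": 10}
    - {"tx": -12.56, "ty": 0.39, "tz": 1.33, "rx": 0, "ry": 0, "rz": 10}
    - {"tx": -12.56, "ty": 0.39, "tz": 1.33, "rx": 0, "ry": 0, "rz": 10}
    - {"tx": -12.56, "ty": 0.39, "tz": 1.33, "rx": 0, "ry": 0, "rz": 10}

```text
time: 2.15
ee_pos: [542.1, 91.7, 140.1]
eef_rot: [3.141, 0.003, 1.737]
force: [-1.0, -0.0, 0.3]
finger_gap: 94.0
finger_force: 0.0
```

```bash
python3 plan.py '[[450,-251.5,100,90]]'
```

```text
t 2.1 [542.1  91.7 140.1] [1.80e+02 1.00e-01 9.95e+01] gap 94.0 f [-1.  -0.   0.3] 0.0
call [-10.77  -4.91   1.36] rot [0.  0.  3.2] -> [511. -23. 127.]
call [-11.03  -4.31   1.35] rot [0.  0.  3.2] -> [ 481. -137.  113.]
call [-11.25  -3.7    1.34] rot [0.  0.  3.2] -> [ 450. -251.  100.]
```

Request:
apply_moves:
  motion:
    - {"tx": -16.4, "ty": -6.9, "tz": 2.0, "rx": 0, "ry": 0, "rz": 4.7}
    - {"tx": -16.4, "ty": -6.9, "tz": 2.0, "rx": 0, "ry": 0, "rz": 4.7}
    - {"tx": -16.4, "ty": -6.9, "tz": 2.0, "rx": 0, "ry": 0, "rz": 4.7}
    - {"tx": -16.4, "ty": -6.9, "tz": 2.0, "rx": 0, "ry": 0, "rz": 4.7}
    - {"tx": -16.4, "ty": -6.9, "tz": 2.0, "rx": 0, "ry": 0, "rz": 4.7}

```text
time: 2.57
ee_pos: [498.5, -79.4, 120.0]
eef_rot: [-3.141, 0.001, 1.658]
force: [-0.3, -0.4, -0.1]
finger_gap: 93.7
finger_force: 0.0
```

Request:
apply_moves:
  motion:
    - {"tx": -16.9, "ty": -5.5, "tz": 2.0, "rx": 0, "ry": 0, "rz": 4.7}
    - {"tx": -16.9, "ty": -5.5, "tz": 2.0, "rx": 0, "ry": 0, "rz": 4.7}
    - {"tx": -16.9, "ty": -5.5, "tz": 2.0, "rx": 0, "ry": 0, "rz": 4.7}
    - {"tx": -16.9, "ty": -5.5, "tz": 2.0, "rx": 0, "ry": 0, "rz": 4.7}
    - {"tx": -16.9, "ty": -5.5, "tz": 2.0, "rx": 0, "ry": 0, "rz": 4.7}

```text
time: 2.98
ee_pos: [459.1, -252.8, 100.2]
eef_rot: [-3.142, 0.002, 1.575]
force: [-1.4, 0.3, -0.3]
finger_gap: 93.8
finger_force: 0.0
```

Request:
apply_moves:
  motion:
    - {"tx": 0, "ty": 0, "tz": 0, "rx": 0, "ry": 0, "rz": 0}
    - {"tx": 0, "ty": 0, "tz": 0, "rx": 0, "ry": 0, "rz": 0}
    - {"tx": 0, "ty": 0, "tz": 0, "rx": 0, "ry": 0, "rz": 0}

```text
time: 3.23
ee_pos: [461.9, -246.1, 100.2]
eef_rot: [-3.142, -0.0, 1.582]
force: [1.6, 0.8, 0.2]
finger_gap: 93.7
finger_force: 0.0
```

```bash
sed -i 's/step=34/step=40/' plan.py; python3 plan.py '[[450,-251.5,7,90]]'
```

```text
t 3.2 [ 461.9 -246.1  100.2] [-180.    -0.    90.6] gap 93.7 f [1.6 0.8 0.2] 0.0
call [-0.53 -1.19  9.32] rot [-0.  -0.   0.6] -> [ 450. -252.    7.]
```

Request:
apply_moves:
  motion:
    - {"tx": -0.53, "ty": -1.19, "tz": 3, "rx": 0, "ry": 0, "rz": 0.6}
    - {"tx": -0.53, "ty": -1.19, "tz": 6, "rx": 0, "ry": 0, "rz": 0.6}
    - {"tx": -0.53, "ty": -1.19, "tz": 8, "rx": 0, "ry": 0, "rz": 0.6}
    - {"tx": -0.53, "ty": -1.19, "tz": 9.32, "rx": 0, "ry": 0, "rz": 0.6}
    - {"tx": -0.53, "ty": -1.19, "tz": 9.32, "rx": 0, "ry": 0, "rz": 0.6}

```text
time: 3.65
ee_pos: [449.1, -250.2, 4.9]
eef_rot: [-3.138, -0.001, 1.573]
force: [-0.7, 0.5, -0.5]
finger_gap: 93.8
finger_force: 0.0
```

Request:
apply_moves:
  motion:
    - {"tx": 0, "ty": 0, "tz": 0, "rx": 0, "ry": 0, "rz": 0}
    - {"tx": 0, "ty": 0, "tz": 0, "rx": 0, "ry": 0, "rz": 0}
    - {"tx": 0, "ty": 0, "tz": 0, "rx": 0, "ry": 0, "rz": 0}

```text
time: 3.9
ee_pos: [450.8, -252.0, 8.1]
eef_rot: [3.14, 0.0, 1.572]
force: [0.8, 0.4, -0.1]
finger_gap: 94.2
finger_force: 0.0
```

```bash
python3 plan.py '[[450,-251.5,7,90]]'; python3 -c "
from seg import *
c=cap('scene','s1.png')"
```

```text
t 3.9 [ 450.8 -252.     8.1] [179.9   0.   90.1] gap 94.2 f [ 0.8  0.4 -0.1] 0.0
call [ 0.05 -0.08  0.11] rot [0.1 0.  0.1] -> [ 450. -252.    7.]
```

View pics/s1.png

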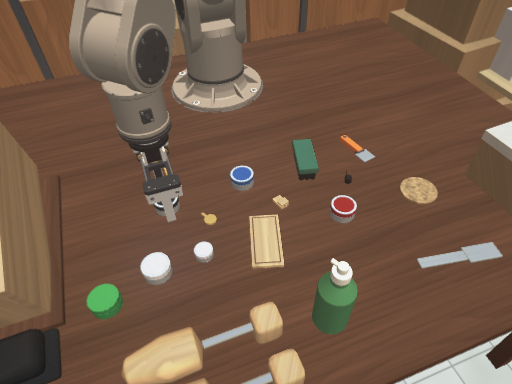

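The gripper straddles the black tin at (165,200). Now I close it.

Request:
apply_moves:
  motion:
    - {"tx": 0, "ty": 0, "tz": 0.1, "rx": 0, "ry": 0, "rz": 0}
    - {"tx": 0, "ty": 0, "tz": 0.1, "rx": 0, "ry": 0, "rz": 0}
    - {"tx": 0, "ty": 0, "tz": 0.1, "rx": 0, "ry": 0, "rz": 0}
    - {"tx": 0, "ty": 0, "tz": 0.1, "rx": 0, "ry": 0, "rz": 0}
    - {"tx": 0, "ty": 0, "tz": 0.1, "rx": 0, "ry": 0, "rz": 0}
  grip: 0.4

```text
time: 4.37
ee_pos: [449.8, -252.3, 6.1]
eef_rot: [3.142, 0.0, 1.571]
force: [0.9, -0.5, -0.8]
finger_gap: 64.1
finger_force: 0.0
```

Request:
apply_moves:
  motion:
    - {"tx": 0, "ty": 0, "tz": 0, "rx": 0, "ry": 0, "rz": 0}
    - {"tx": 0, "ty": 0, "tz": 0, "rx": 0, "ry": 0, "rz": 0}
    - {"tx": 0, "ty": 0, "tz": 0, "rx": 0, "ry": 0, "rz": 0}
    - {"tx": 0, "ty": 0, "tz": 0, "rx": 0, "ry": 0, "rz": 0}
    - {"tx": 0, "ty": 0, "tz": 0, "rx": 0, "ry": 0, "rz": 0}
  grip: 0.4

```text
time: 4.78
ee_pos: [449.9, -252.3, 6.0]
eef_rot: [3.142, 0.0, 1.571]
force: [0.1, 0.0, 0.6]
finger_gap: 55.7
finger_force: 30.0
```

```bash
python3 plan.py '[[455,-250,100,90],[600,0,120,90],[618.2,303.7,90,90]]'
```

```text
t 4.8 [ 449.9 -252.3    6. ] [180.   0.  90.] gap 55.7 f [0.1 0.  0.6] 30.0
call [ 0.23  0.51 -9.4 ] rot [0. 0. 0.] -> [ 455. -250.  100.]
call [12.5   7.25 -1.  ] rot [-0. -0. -0.] -> [ 528. -125.  110.]
call [12.5   7.25 -1.  ] rot [-0. -0. -0.] -> [600.   0. 120.]
call [15.18  0.91  1.5 ] rot [0. 0. 0.] -> [609. 152. 105.]
call [15.18  0.91  1.5 ] rot [-0. -0. -0.] -> [618. 304.  90.]
```

Request:
apply_moves:
  motion:
    - {"tx": 0, "ty": 0, "tz": -1, "rx": 0, "ry": 0, "rz": 0}
    - {"tx": 0, "ty": 0, "tz": -3.5, "rx": 0, "ry": 0, "rz": 0}
    - {"tx": 0, "ty": 0, "tz": -6.5, "rx": 0, "ry": 0, "rz": 0}
    - {"tx": 0.2, "ty": 0.5, "tz": -9.4, "rx": 0, "ry": 0, "rz": 0}

```text
time: 5.12
ee_pos: [453.2, -250.7, 101.4]
eef_rot: [-3.14, -0.0, 1.569]
force: [-0.3, -0.0, -0.3]
finger_gap: 55.8
finger_force: 30.0
```

Request:
apply_moves:
  motion:
    - {"tx": 2, "ty": 1, "tz": 0, "rx": 0, "ry": 0, "rz": 0}
    - {"tx": 5, "ty": 2.5, "tz": -0.3, "rx": 0, "ry": 0, "rz": 0}
    - {"tx": 8, "ty": 4.2, "tz": -0.6, "rx": 0, "ry": 0, "rz": 0}
    - {"tx": 11, "ty": 6, "tz": -1, "rx": 0, "ry": 0, "rz": 0}
    - {"tx": 14, "ty": 7.8, "tz": -1, "rx": 0, "ry": 0, "rz": 0}

```text
time: 5.53
ee_pos: [533.5, -108.8, 111.4]
eef_rot: [3.14, -0.0, 1.57]
force: [1.1, 0.2, -1.3]
finger_gap: 55.4
finger_force: 30.0
```

Request:
apply_moves:
  motion:
    - {"tx": 3, "ty": 1.6, "tz": 0, "rx": 0, "ry": 0, "rz": 0}
    - {"tx": 6.2, "ty": 3.2, "tz": 0, "rx": 0, "ry": 0, "rz": 0}
    - {"tx": 9.4, "ty": 4.8, "tz": 0, "rx": 0, "ry": 0, "rz": 0}
    - {"tx": 12.6, "ty": 6, "tz": 0, "rx": 0, "ry": 0, "rz": 0}
    - {"tx": 16, "ty": 7, "tz": 0, "rx": 0, "ry": 0, "rz": 0}

```text
time: 5.95
ee_pos: [603.3, 51.1, 110.7]
eef_rot: [3.141, 0.0, 1.571]
force: [0.7, -0.5, -2.0]
finger_gap: 55.8
finger_force: 30.0
```

Request:
apply_moves:
  motion:
    - {"tx": 3.2, "ty": 0.3, "tz": 0, "rx": 0, "ry": 0, "rz": 0}
    - {"tx": 6.4, "ty": 0.6, "tz": 0, "rx": 0, "ry": 0, "rz": 0}
    - {"tx": 9.6, "ty": 0.9, "tz": 0, "rx": 0, "ry": 0, "rz": 0}
    - {"tx": 12.8, "ty": 1.2, "tz": 0, "rx": 0, "ry": 0, "rz": 0}
    - {"tx": 15, "ty": 1.5, "tz": 0, "rx": 0, "ry": 0, "rz": 0}

```text
time: 6.37
ee_pos: [617.2, 203.3, 110.5]
eef_rot: [-3.141, -0.0, 1.573]
force: [-0.1, 0.2, -2.0]
finger_gap: 55.6
finger_force: 30.0
```

```bash
python3 plan.py '[[618.2,303.7,90,90]]'
```

```text
t 6.4 [617.2 203.3 110.5] [-180.    -0.    90.1] gap 55.6 f [-0.1  0.2 -2. ] 30.0
call [10.04  0.13  2.05] rot [-0.  -0.   0.1] -> [618. 304.  90.]
```

Request:
apply_moves:
  motion:
    - {"tx": 2.7, "ty": 0.1, "tz": 0.5, "rx": 0, "ry": 0, "rz": 0}
    - {"tx": 5.5, "ty": 0.1, "tz": 1.5, "rx": 0, "ry": 0, "rz": 0}
    - {"tx": 8, "ty": 0.1, "tz": 3, "rx": 0, "ry": 0, "rz": 0}
    - {"tx": 10, "ty": 0.1, "tz": 4.5, "rx": 0, "ry": 0, "rz": 0}
    - {"tx": 10, "ty": 0.1, "tz": 6, "rx": 0, "ry": 0, "rz": 0}

```text
time: 6.78
ee_pos: [617.5, 305.4, 49.5]
eef_rot: [-3.141, -0.002, 1.576]
force: [-0.4, 0.3, -1.2]
finger_gap: 55.9
finger_force: 30.0
```

Request:
apply_moves:
  motion:
    - {"tx": 0, "ty": 0, "tz": 0.8, "rx": 0, "ry": 0, "rz": 0}
    - {"tx": 0, "ty": 0, "tz": 1, "rx": 0, "ry": 0, "rz": 0}
    - {"tx": 0, "ty": 0, "tz": 1, "rx": 0, "ry": 0, "rz": 0}
    - {"tx": 0, "ty": 0, "tz": 1, "rx": 0, "ry": 0, "rz": 0}
    - {"tx": 0, "ty": 0, "tz": 1, "rx": 0, "ry": 0, "rz": 0}

```text
time: 7.2
ee_pos: [619.4, 299.1, 41.1]
eef_rot: [3.14, -0.0, 1.57]
force: [0.1, -0.3, -1.1]
finger_gap: 55.6
finger_force: 30.0
```

```bash
python3 plan.py '[[618.2,303.7,12.5,90]]'
```

```text
t 7.2 [619.4 299.1  41.1] [179.9  -0.   89.9] gap 55.6 f [ 0.1 -0.3 -1.1] 30.0
call [ 0.46 -0.13  2.86] rot [ 0.1 -0.  -0.1] -> [618. 304.  12.]
```

Request:
apply_moves:
  motion:
    - {"tx": 0.45, "ty": -0.12, "tz": 1, "rx": 0, "ry": 0, "rz": 0}
    - {"tx": 0.45, "ty": -0.12, "tz": 1.6, "rx": 0, "ry": 0, "rz": 0}
    - {"tx": 0.45, "ty": -0.12, "tz": 2.2, "rx": 0, "ry": 0, "rz": 0}
    - {"tx": 0.45, "ty": -0.12, "tz": 2.6, "rx": 0, "ry": 0, "rz": 0}
    - {"tx": 0.45, "ty": -0.12, "tz": 2.6, "rx": 0, "ry": 0, "rz": 0}

```text
time: 7.62
ee_pos: [616.9, 303.9, 12.6]
eef_rot: [-3.14, 0.001, 1.571]
force: [-0.2, 0.2, -1.3]
finger_gap: 55.3
finger_force: 30.0
```

Request:
apply_moves:
  motion:
    - {"tx": 0, "ty": 0, "tz": 0.1, "rx": 0, "ry": 0, "rz": 0}
    - {"tx": 0, "ty": 0, "tz": 0.2, "rx": 0, "ry": 0, "rz": 0}
    - {"tx": 0, "ty": 0, "tz": 0.25, "rx": 0, "ry": 0, "rz": 0}
    - {"tx": 0, "ty": 0, "tz": 0.25, "rx": 0, "ry": 0, "rz": 0}

```text
time: 7.95
ee_pos: [617.7, 304.2, 12.1]
eef_rot: [3.141, -0.0, 1.571]
force: [-2.4, -0.3, 4.9]
finger_gap: 55.6
finger_force: 30.0
```

```bash
python3 plan.py '[[618.2,303.7,12.5,90]]'
```

```text
t 8.0 [617.7 304.2  12.1] [180.  -0.  90.] gap 55.6 f [-2.4 -0.3  4.9] 30.0
call [-0.05  0.05 -0.04] rot [ 0. -0.  0.] -> [618. 304.  12.]
```

Request:
apply_moves:
  motion:
    - {"tx": -0.05, "ty": 0.05, "tz": 0, "rx": 0, "ry": 0, "rz": 0}
    - {"tx": -0.05, "ty": 0.05, "tz": 0, "rx": 0, "ry": 0, "rz": 0}
    - {"tx": -0.05, "ty": 0.05, "tz": 0, "rx": 0, "ry": 0, "rz": 0}
    - {"tx": -0.05, "ty": 0.05, "tz": 0, "rx": 0, "ry": 0, "rz": 0}
    - {"tx": -0.05, "ty": 0.05, "tz": 0, "rx": 0, "ry": 0, "rz": 0}
  grip: 1

```text
time: 8.37
ee_pos: [618.0, 303.9, 11.5]
eef_rot: [3.141, -0.0, 1.571]
force: [0.6, -0.0, 0.3]
finger_gap: 85.5
finger_force: 0.0
```

Request:
apply_moves:
  motion:
    - {"tx": 0, "ty": 0, "tz": 0, "rx": 0, "ry": 0, "rz": 0}
    - {"tx": 0, "ty": 0, "tz": -2, "rx": 0, "ry": 0, "rz": 0}
    - {"tx": 0, "ty": 0, "tz": -5, "rx": 0, "ry": 0, "rz": 0}
    - {"tx": 0, "ty": 0, "tz": -9, "rx": 0, "ry": 0, "rz": 0}

```text
time: 8.7
ee_pos: [616.5, 303.0, 100.2]
eef_rot: [-3.138, 0.003, 1.571]
force: [0.3, -0.5, 1.0]
finger_gap: 94.0
finger_force: 0.0
```

Request:
apply_moves:
  motion:
    - {"tx": -4, "ty": -0.1, "tz": 0, "rx": 0, "ry": 0, "rz": 0}
    - {"tx": -8, "ty": -0.2, "tz": 0, "rx": 0, "ry": 0, "rz": 0}
    - {"tx": -12, "ty": -0.3, "tz": 0, "rx": 0, "ry": 0, "rz": 0}
    - {"tx": -16, "ty": -0.4, "tz": 1, "rx": 0, "ry": 0, "rz": 0}
    - {"tx": -19.7, "ty": -0.55, "tz": 3, "rx": 0, "ry": 0, "rz": 0}

```text
time: 9.12
ee_pos: [613.7, 105.2, 73.5]
eef_rot: [3.138, -0.001, 1.571]
force: [1.7, 0.1, 0.0]
finger_gap: 93.9
finger_force: 0.0
```

Request:
apply_moves:
  motion:
    - {"tx": 0, "ty": 0, "tz": 0, "rx": 0, "ry": 0, "rz": 0}
    - {"tx": 0, "ty": 0, "tz": 0, "rx": 0, "ry": 0, "rz": 0}
    - {"tx": 0, "ty": 0, "tz": 0, "rx": 0, "ry": 0, "rz": 0}
    - {"tx": 0, "ty": 0, "tz": 0, "rx": 0, "ry": 0, "rz": 0}

```text
time: 9.45
ee_pos: [612.9, 108.8, 72.0]
eef_rot: [3.141, -0.001, 1.573]
force: [-0.2, 0.9, 0.2]
finger_gap: 94.4
finger_force: 0.0
```

```bash
python3 - <<'E'
from seg import *
from plan import plan
for n,s in(('top',(127,164)),):
    c=cap(n,'t2.png');m,_=masks(c);print(n,'black ring on mat',circ(c,m['white'],s,36))
plan([[612.6,106.7,7,90]])
cv2.imwrite('pics/t2c.png',cv2.resize(c['img'][110:230,80:230],None,fx=3,fy=3))
E
```

```text
top black ring on mat [617.3 296.4 263.9 567.9]
t 9.5 [612.9 108.9  72. ] [180.   -0.   90.1] gap 94.2 f [-0.4  0.   0.5] 0.0
call [-0.22 -0.03  6.5 ] rot [ 0.  -0.   0.1] -> [613. 107.   7.]
```

View pics/t2c.png

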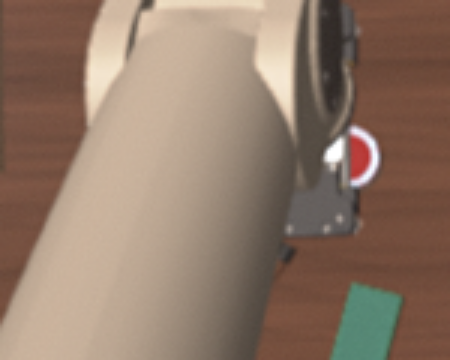

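The arm hides the mat from the top view. The red tin sits under the gripper as planned, at crop (362,157). I go on to grasp it and check black in the scene view.

Request:
apply_moves:
  motion:
    - {"tx": -0.22, "ty": 0, "tz": 2, "rx": 0, "ry": 0, "rz": 0}
    - {"tx": -0.22, "ty": 0, "tz": 4, "rx": 0, "ry": 0, "rz": 0}
    - {"tx": -0.22, "ty": 0, "tz": 5.5, "rx": 0, "ry": 0, "rz": 0}
    - {"tx": -0.22, "ty": 0, "tz": 6.5, "rx": 0, "ry": 0, "rz": 0}
    - {"tx": -0.22, "ty": 0, "tz": 6.5, "rx": 0, "ry": 0, "rz": 0}

```text
time: 9.92
ee_pos: [611.5, 105.9, 5.0]
eef_rot: [-3.139, 0.001, 1.573]
force: [-0.3, -0.7, -0.8]
finger_gap: 94.0
finger_force: 0.0
```

Request:
apply_moves:
  motion:
    - {"tx": 0, "ty": 0, "tz": 0, "rx": 0, "ry": 0, "rz": 0}
    - {"tx": 0, "ty": 0, "tz": 0, "rx": 0, "ry": 0, "rz": 0}
    - {"tx": 0, "ty": 0, "tz": 0, "rx": 0, "ry": 0, "rz": 0}
    - {"tx": 0, "ty": 0, "tz": 0, "rx": 0, "ry": 0, "rz": 0}

```text
time: 10.25
ee_pos: [613.0, 105.2, 7.5]
eef_rot: [3.14, -0.0, 1.571]
force: [-0.4, -0.0, 0.1]
finger_gap: 94.1
finger_force: 0.0
```

```bash
python3 - <<'E'
from seg import *
from plan import plan
c=cap('scene','s2.png');m,_=masks(c);print('black ring on mat',circ(c,m['white'],(416,178),36))
plan([[612.6,106.7,7,90]])
E
```

```text
black ring on mat [616.6 304.2  53.4  54.4]
t 10.3 [613.  105.2   7.4] [179.9  -0.   90. ] gap 93.8 f [ 0.3 -1.3  1.6] 0.0
call [ 0.15 -0.04  0.04] rot [ 0.1 -0.   0. ] -> [613. 107.   7.]
```

View pics/s2.png

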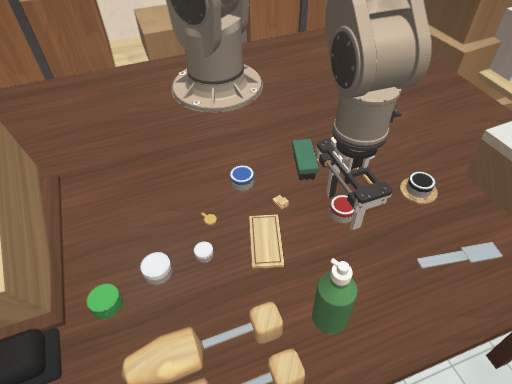

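Black stands centred on the mat at (420,185), and the fingers straddle red at (343,207).

Request:
apply_moves:
  motion:
    - {"tx": 0.15, "ty": 0, "tz": 0.1, "rx": 0, "ry": 0, "rz": 0}
    - {"tx": 0.15, "ty": 0, "tz": 0.1, "rx": 0, "ry": 0, "rz": 0}
    - {"tx": 0.15, "ty": 0, "tz": 0.1, "rx": 0, "ry": 0, "rz": 0}
    - {"tx": 0.15, "ty": 0, "tz": 0.1, "rx": 0, "ry": 0, "rz": 0}
    - {"tx": 0.15, "ty": 0, "tz": 0.1, "rx": 0, "ry": 0, "rz": 0}
  grip: 0.4

```text
time: 10.72
ee_pos: [612.5, 106.5, 5.6]
eef_rot: [-3.141, 0.0, 1.571]
force: [-0.5, -0.2, -0.3]
finger_gap: 64.1
finger_force: 0.0
```

Request:
apply_moves:
  motion:
    - {"tx": 0, "ty": 0, "tz": 0, "rx": 0, "ry": 0, "rz": 0}
    - {"tx": 0, "ty": 0, "tz": 0, "rx": 0, "ry": 0, "rz": 0}
    - {"tx": 0, "ty": 0, "tz": 0, "rx": 0, "ry": 0, "rz": 0}
    - {"tx": 0, "ty": 0, "tz": 0, "rx": 0, "ry": 0, "rz": 0}
    - {"tx": 0, "ty": 0, "tz": 0, "rx": 0, "ry": 0, "rz": 0}

```text
time: 11.13
ee_pos: [612.5, 106.5, 5.7]
eef_rot: [-3.142, 0.0, 1.571]
force: [0.1, -0.2, -0.5]
finger_gap: 55.4
finger_force: 30.0
```

Request:
apply_moves:
  motion:
    - {"tx": 0, "ty": 0, "tz": -1, "rx": 0, "ry": 0, "rz": 0}
    - {"tx": 0, "ty": 0, "tz": -3.5, "rx": 0, "ry": 0, "rz": 0}
    - {"tx": 0, "ty": 0, "tz": -6, "rx": 0, "ry": 0, "rz": 0}
    - {"tx": 2, "ty": 0.1, "tz": -8, "rx": 0, "ry": 0, "rz": 0}
    - {"tx": 5, "ty": 0.2, "tz": -9, "rx": 0, "ry": 0, "rz": 0}

```text
time: 11.55
ee_pos: [615.9, 153.8, 99.4]
eef_rot: [3.139, -0.0, 1.566]
force: [2.0, 0.9, -0.7]
finger_gap: 55.5
finger_force: 30.0
```

Request:
apply_moves:
  motion:
    - {"tx": 3, "ty": 0.1, "tz": 0, "rx": 0, "ry": 0, "rz": 0}
    - {"tx": 6, "ty": 0.2, "tz": 0, "rx": 0, "ry": 0, "rz": 0}
    - {"tx": 9, "ty": 0.3, "tz": 0, "rx": 0, "ry": 0, "rz": 0}
    - {"tx": 12, "ty": 0.3, "tz": 0, "rx": 0, "ry": 0, "rz": 0}
    - {"tx": 14.7, "ty": 0.3, "tz": 0, "rx": 0, "ry": 0, "rz": 0}

```text
time: 11.97
ee_pos: [617.2, 305.6, 96.4]
eef_rot: [3.141, -0.0, 1.572]
force: [-0.3, 0.4, -1.4]
finger_gap: 55.6
finger_force: 30.0
```

Request:
apply_moves:
  motion:
    - {"tx": 0, "ty": 0, "tz": 1, "rx": 0, "ry": 0, "rz": 0}
    - {"tx": 0, "ty": 0, "tz": 2, "rx": 0, "ry": 0, "rz": 0}
    - {"tx": 0, "ty": 0, "tz": 2, "rx": 0, "ry": 0, "rz": 0}
    - {"tx": 0, "ty": 0, "tz": 2, "rx": 0, "ry": 0, "rz": 0}
    - {"tx": 0, "ty": 0, "tz": 2, "rx": 0, "ry": 0, "rz": 0}

```text
time: 12.38
ee_pos: [617.9, 302.0, 76.1]
eef_rot: [3.141, 0.0, 1.569]
force: [-0.1, 0.7, -0.6]
finger_gap: 55.6
finger_force: 30.0
```

```bash
python3 plan.py '[[618,304,42.5,90]]'
```

```text
t 12.4 [617.9 302.   76.1] [180.    0.   89.9] gap 55.6 f [-0.1  0.7 -0.6] 30.0
call [0.2  0.01 3.36] rot [ 0.   0.  -0.1] -> [618. 304.  42.]
```

Request:
apply_moves:
  motion:
    - {"tx": 0.2, "ty": 0, "tz": 1, "rx": 0, "ry": 0, "rz": 0}
    - {"tx": 0.2, "ty": 0, "tz": 1.8, "rx": 0, "ry": 0, "rz": 0}
    - {"tx": 0.2, "ty": 0, "tz": 2.4, "rx": 0, "ry": 0, "rz": 0}
    - {"tx": 0.2, "ty": 0, "tz": 2.9, "rx": 0, "ry": 0, "rz": 0}
    - {"tx": 0.2, "ty": 0, "tz": 3.0, "rx": 0, "ry": 0, "rz": 0}

```text
time: 12.8
ee_pos: [616.9, 305.1, 44.3]
eef_rot: [-3.14, 0.001, 1.571]
force: [-1.0, 0.6, -1.3]
finger_gap: 55.9
finger_force: 30.0
```

Request:
apply_moves:
  motion:
    - {"tx": 0, "ty": 0, "tz": 0, "rx": 0, "ry": 0, "rz": 0}
    - {"tx": 0, "ty": 0, "tz": 0, "rx": 0, "ry": 0, "rz": 0}
    - {"tx": 0, "ty": 0, "tz": 0, "rx": 0, "ry": 0, "rz": 0}

```text
time: 13.05
ee_pos: [617.7, 305.5, 46.0]
eef_rot: [3.141, -0.0, 1.571]
force: [0.6, -0.4, -1.2]
finger_gap: 55.4
finger_force: 30.0
```

```bash
python3 plan.py '[[618,304,41.7,90]]'
```

```text
t 13.1 [617.7 305.5  46. ] [180.  -0.  90.] gap 55.4 f [ 0.6 -0.4 -1.2] 30.0
call [-0.15  0.03  0.43] rot [ 0. -0.  0.] -> [618. 304.  42.]
```

Request:
apply_moves:
  motion:
    - {"tx": -0.12, "ty": 0, "tz": 0.1, "rx": 0, "ry": 0, "rz": 0}
    - {"tx": -0.12, "ty": 0, "tz": 0.2, "rx": 0, "ry": 0, "rz": 0}
    - {"tx": -0.12, "ty": 0, "tz": 0.32, "rx": 0, "ry": 0, "rz": 0}
    - {"tx": -0.12, "ty": 0, "tz": 0.42, "rx": 0, "ry": 0, "rz": 0}
    - {"tx": -0.12, "ty": 0, "tz": 0.42, "rx": 0, "ry": 0, "rz": 0}

```text
time: 13.47
ee_pos: [617.5, 304.3, 41.7]
eef_rot: [-3.142, -0.0, 1.571]
force: [-1.2, -0.6, 3.0]
finger_gap: 55.5
finger_force: 30.0
```

Request:
apply_moves:
  motion:
    - {"tx": 0, "ty": 0, "tz": 0, "rx": 0, "ry": 0, "rz": 0}
    - {"tx": 0, "ty": 0, "tz": 0, "rx": 0, "ry": 0, "rz": 0}
    - {"tx": 0, "ty": 0, "tz": 0, "rx": 0, "ry": 0, "rz": 0}

```text
time: 13.72
ee_pos: [617.5, 304.3, 41.7]
eef_rot: [3.142, -0.0, 1.571]
force: [-2.5, -1.2, 4.5]
finger_gap: 55.5
finger_force: 30.0
```

```bash
python3 plan.py '[[618,304,41.5,90]]'
```

```text
t 13.7 [617.5 304.3  41.7] [180.  -0.  90.] gap 55.5 f [-2.5 -1.2  4.5] 30.0
call [-0.03  0.05  0.02] rot [ 0. -0.  0.] -> [618. 304.  42.]
```

Request:
apply_moves:
  motion:
    - {"tx": 0, "ty": 0, "tz": 0, "rx": 0, "ry": 0, "rz": 0}
    - {"tx": 0, "ty": 0, "tz": 0, "rx": 0, "ry": 0, "rz": 0}
    - {"tx": 0, "ty": 0, "tz": 0, "rx": 0, "ry": 0, "rz": 0}
    - {"tx": 0, "ty": 0, "tz": 0, "rx": 0, "ry": 0, "rz": 0}
    - {"tx": 0, "ty": 0, "tz": 0, "rx": 0, "ry": 0, "rz": 0}
  grip: 1

```text
time: 14.13
ee_pos: [617.5, 304.3, 41.4]
eef_rot: [-3.142, 0.0, 1.571]
force: [0.2, 0.6, 0.2]
finger_gap: 85.0
finger_force: 0.0
```

Request:
apply_moves:
  motion:
    - {"tx": 0, "ty": 0, "tz": 0, "rx": 0, "ry": 0, "rz": 0}
    - {"tx": 0, "ty": 0, "tz": -2, "rx": 0, "ry": 0, "rz": 0}
    - {"tx": 0, "ty": 0, "tz": -5, "rx": 0, "ry": 0, "rz": 0}
    - {"tx": 0, "ty": 0, "tz": -8, "rx": 0, "ry": 0, "rz": 0}

```text
time: 14.47
ee_pos: [617.0, 303.8, 121.7]
eef_rot: [-3.14, 0.001, 1.571]
force: [0.6, 0.0, 1.0]
finger_gap: 93.9
finger_force: 0.0
```

Request:
apply_moves:
  motion:
    - {"tx": -20.2, "ty": 0, "tz": 0, "rx": 0, "ry": 0, "rz": 0}
    - {"tx": -20.2, "ty": 0, "tz": 0, "rx": 0, "ry": 0, "rz": 0}
    - {"tx": -20.2, "ty": 0, "tz": 0, "rx": 0, "ry": 0, "rz": 0}
    - {"tx": -20.2, "ty": 0, "tz": 0, "rx": 0, "ry": 0, "rz": 0}
    - {"tx": -20.2, "ty": 0, "tz": 0, "rx": 0, "ry": 0, "rz": 0}

```text
time: 14.88
ee_pos: [617.2, 99.3, 121.8]
eef_rot: [3.141, 0.0, 1.57]
force: [0.7, -0.8, 1.0]
finger_gap: 94.1
finger_force: 0.0
```

Request:
apply_moves:
  motion:
    - {"tx": -20.2, "ty": 0, "tz": 0, "rx": 0, "ry": 0, "rz": 0}
    - {"tx": -20.2, "ty": 0, "tz": 0, "rx": 0, "ry": 0, "rz": 0}
    - {"tx": -20.2, "ty": 0, "tz": 0, "rx": 0, "ry": 0, "rz": 0}
    - {"tx": -20.2, "ty": 0, "tz": 0, "rx": 0, "ry": 0, "rz": 0}
    - {"tx": -20.2, "ty": 0, "tz": 0, "rx": 0, "ry": 0, "rz": 0}

```text
time: 15.3
ee_pos: [617.1, -102.8, 121.8]
eef_rot: [3.141, 0.0, 1.57]
force: [0.2, -0.4, -0.5]
finger_gap: 93.9
finger_force: 0.0
```

Request:
apply_moves:
  motion:
    - {"tx": -20.2, "ty": 0, "tz": 0, "rx": 0, "ry": 0, "rz": 0}
    - {"tx": -20.2, "ty": 0, "tz": 0, "rx": 0, "ry": 0, "rz": 0}
    - {"tx": -20.2, "ty": 0, "tz": 0, "rx": 0, "ry": 0, "rz": 0}
    - {"tx": -20.2, "ty": 0, "tz": 0, "rx": 0, "ry": 0, "rz": 0}
    - {"tx": -20.2, "ty": 0, "tz": 0, "rx": 0, "ry": 0, "rz": 0}

```text
time: 15.72
ee_pos: [617.0, -304.9, 121.7]
eef_rot: [3.141, 0.001, 1.57]
force: [-0.1, 0.1, 0.7]
finger_gap: 93.6
finger_force: 0.0
```

Request:
apply_moves:
  motion:
    - {"tx": 0, "ty": 0, "tz": 0, "rx": 0, "ry": 0, "rz": 0}
    - {"tx": 0, "ty": 0, "tz": 0, "rx": 0, "ry": 0, "rz": 0}
    - {"tx": 0, "ty": 0, "tz": 0, "rx": 0, "ry": 0, "rz": 0}
    - {"tx": 0, "ty": 0, "tz": 0, "rx": 0, "ry": 0, "rz": 0}

```text
time: 16.05
ee_pos: [618.0, -300.2, 121.3]
eef_rot: [-3.141, -0.001, 1.573]
force: [0.3, 0.8, -0.3]
finger_gap: 94.1
finger_force: 0.0
```

```bash
python3 - <<'E'
from seg import *
from plan import plan
c=cap('top','t3.png');m,_=masks(c);print('red ring on stack',circ(c,m['white'],(124,162),66),circ(c,m['red'],(124,162),66))
c=cap('scene','s3.png');m,_=masks(c);print('red ring on stack',circ(c,m['white'],(418,165),66),circ(c,m['red'],(418,165),66))
plan([[614,-304,7,90]])
E
```

```text
red ring on stack [617.5 304.2  56.9  57.5] [618.4 304.6  35.9  36.3]
red ring on stack [616.2 304.6  54.   54.8] [617.7 304.3  36.9  40.2]
t 16.1 [ 618.2 -300.1  121.5] [180.   -0.   90.1] gap 93.7 f [ 0.1  0.3 -0.3] 0.0
call [-0.4  -0.42 11.45] rot [ 0.  -0.   0.1] -> [ 614. -304.    7.]
```

Request:
apply_moves:
  motion:
    - {"tx": -0.4, "ty": -0.4, "tz": 3.5, "rx": 0, "ry": 0, "rz": 0}
    - {"tx": -0.4, "ty": -0.4, "tz": 7, "rx": 0, "ry": 0, "rz": 0}
    - {"tx": -0.4, "ty": -0.4, "tz": 9.5, "rx": 0, "ry": 0, "rz": 0}
    - {"tx": -0.4, "ty": -0.4, "tz": 11.1, "rx": 0, "ry": 0, "rz": 0}
    - {"tx": -0.4, "ty": -0.4, "tz": 11.4, "rx": 0, "ry": 0, "rz": 0}

```text
time: 16.57
ee_pos: [612.6, -304.1, 4.7]
eef_rot: [-3.138, -0.001, 1.572]
force: [0.0, 0.9, 0.0]
finger_gap: 93.9
finger_force: 0.0
```

Request:
apply_moves:
  motion:
    - {"tx": 0, "ty": 0, "tz": 0, "rx": 0, "ry": 0, "rz": 0}
    - {"tx": 0, "ty": 0, "tz": 0, "rx": 0, "ry": 0, "rz": 0}
    - {"tx": 0, "ty": 0, "tz": 0, "rx": 0, "ry": 0, "rz": 0}
    - {"tx": 0, "ty": 0, "tz": 0, "rx": 0, "ry": 0, "rz": 0}

```text
time: 16.9
ee_pos: [614.6, -306.0, 9.1]
eef_rot: [3.14, 0.001, 1.571]
force: [-0.8, -0.5, -0.5]
finger_gap: 94.0
finger_force: 0.0
```

```bash
python3 plan.py '[[614,-304,6.5,90]]'
```

```text
t 16.9 [ 614.6 -306.     9.1] [179.9   0.   90. ] gap 94.0 f [-0.8 -0.5 -0.5] 0.0
call [ 0.2  -0.06  0.26] rot [0.1 0.  0. ] -> [ 614. -304.    6.]
```

Request:
apply_moves:
  motion:
    - {"tx": 0.15, "ty": 0, "tz": 0.2, "rx": 0, "ry": 0, "rz": 0}
    - {"tx": 0.15, "ty": 0, "tz": 0.2, "rx": 0, "ry": 0, "rz": 0}
    - {"tx": 0.15, "ty": 0, "tz": 0.2, "rx": 0, "ry": 0, "rz": 0}
    - {"tx": 0.15, "ty": 0, "tz": 0.2, "rx": 0, "ry": 0, "rz": 0}
    - {"tx": 0.15, "ty": 0, "tz": 0.2, "rx": 0, "ry": 0, "rz": 0}
  grip: 0.4

```text
time: 17.32
ee_pos: [613.7, -304.3, 5.5]
eef_rot: [-3.142, 0.0, 1.571]
force: [1.0, 0.2, -0.0]
finger_gap: 64.2
finger_force: 0.0
```

Request:
apply_moves:
  motion:
    - {"tx": 0, "ty": 0, "tz": 0, "rx": 0, "ry": 0, "rz": 0}
    - {"tx": 0, "ty": 0, "tz": 0, "rx": 0, "ry": 0, "rz": 0}
    - {"tx": 0, "ty": 0, "tz": 0, "rx": 0, "ry": 0, "rz": 0}
    - {"tx": 0, "ty": 0, "tz": 0, "rx": 0, "ry": 0, "rz": 0}
    - {"tx": 0, "ty": 0, "tz": 0, "rx": 0, "ry": 0, "rz": 0}

```text
time: 17.73
ee_pos: [613.6, -304.3, 5.5]
eef_rot: [-3.142, 0.0, 1.571]
force: [1.0, 1.1, 0.2]
finger_gap: 55.7
finger_force: 30.0
```

Request:
apply_moves:
  motion:
    - {"tx": 0, "ty": 0, "tz": -1, "rx": 0, "ry": 0, "rz": 0}
    - {"tx": 0, "ty": 0, "tz": -3.5, "rx": 0, "ry": 0, "rz": 0}
    - {"tx": 0, "ty": 0, "tz": -6.5, "rx": 0, "ry": 0, "rz": 0}
    - {"tx": 0, "ty": 0, "tz": -9.5, "rx": 0, "ry": 0, "rz": 0}
    - {"tx": 2, "ty": 0, "tz": -12, "rx": 0, "ry": 0, "rz": 0}

```text
time: 18.15
ee_pos: [612.8, -288.3, 128.5]
eef_rot: [3.141, 0.003, 1.567]
force: [0.4, -0.7, -0.6]
finger_gap: 55.7
finger_force: 30.0
```

Request:
apply_moves:
  motion:
    - {"tx": 3, "ty": 0, "tz": 0, "rx": 0, "ry": 0, "rz": 0}
    - {"tx": 6.5, "ty": 0, "tz": 0, "rx": 0, "ry": 0, "rz": 0}
    - {"tx": 10, "ty": 0, "tz": 0, "rx": 0, "ry": 0, "rz": 0}
    - {"tx": 13.5, "ty": 0, "tz": 0, "rx": 0, "ry": 0, "rz": 0}
    - {"tx": 17, "ty": 0, "tz": 0, "rx": 0, "ry": 0, "rz": 0}

```text
time: 18.57
ee_pos: [613.3, -112.7, 126.3]
eef_rot: [3.141, -0.0, 1.571]
force: [0.7, 0.4, -0.3]
finger_gap: 55.4
finger_force: 30.0
```

Request:
apply_moves:
  motion:
    - {"tx": 3.5, "ty": 0, "tz": 0, "rx": 0, "ry": 0, "rz": 0}
    - {"tx": 7, "ty": 0, "tz": 0, "rx": 0, "ry": 0, "rz": 0}
    - {"tx": 10.5, "ty": 0, "tz": 0, "rx": 0, "ry": 0, "rz": 0}
    - {"tx": 14, "ty": 0, "tz": 0, "rx": 0, "ry": 0, "rz": 0}
    - {"tx": 17.5, "ty": 0, "tz": 0, "rx": 0, "ry": 0, "rz": 0}

```text
time: 18.98
ee_pos: [613.3, 62.4, 126.3]
eef_rot: [3.141, -0.0, 1.571]
force: [0.8, 0.2, -0.5]
finger_gap: 55.4
finger_force: 30.0
```

Request:
apply_moves:
  motion:
    - {"tx": 3.5, "ty": 0, "tz": 0, "rx": 0, "ry": 0, "rz": 0}
    - {"tx": 7, "ty": 0.1, "tz": 0, "rx": 0, "ry": 0, "rz": 0}
    - {"tx": 10.5, "ty": 0.2, "tz": 0, "rx": 0, "ry": 0, "rz": 0}
    - {"tx": 13, "ty": 0.3, "tz": 0, "rx": 0, "ry": 0, "rz": 0}
    - {"tx": 15, "ty": 0.4, "tz": 0, "rx": 0, "ry": 0, "rz": 0}

```text
time: 19.4
ee_pos: [617.1, 213.9, 126.0]
eef_rot: [-3.142, -0.001, 1.573]
force: [-0.3, -0.6, -0.6]
finger_gap: 55.6
finger_force: 30.0
```

```bash
python3 plan.py '[[618,304,90,90]]'
```

```text
t 19.4 [617.1 213.9 126. ] [-180.    -0.    90.1] gap 55.6 f [-0.3 -0.6 -0.6] 30.0
call [9.01 0.12 3.61] rot [-0.  -0.   0.1] -> [618. 304.  90.]
```

Request:
apply_moves:
  motion:
    - {"tx": 3, "ty": 0.1, "tz": 0, "rx": 0, "ry": 0, "rz": 0}
    - {"tx": 6, "ty": 0.1, "tz": 0.5, "rx": 0, "ry": 0, "rz": 0}
    - {"tx": 8, "ty": 0.1, "tz": 1.5, "rx": 0, "ry": 0, "rz": 0}
    - {"tx": 9, "ty": 0.1, "tz": 2, "rx": 0, "ry": 0, "rz": 0}
    - {"tx": 9, "ty": 0.1, "tz": 2.5, "rx": 0, "ry": 0, "rz": 0}

```text
time: 19.82
ee_pos: [617.6, 302.9, 99.4]
eef_rot: [-3.141, 0.0, 1.574]
force: [-1.1, -0.1, -0.8]
finger_gap: 55.6
finger_force: 30.0
```

Request:
apply_moves:
  motion:
    - {"tx": 0, "ty": 0, "tz": 0.8, "rx": 0, "ry": 0, "rz": 0}
    - {"tx": 0, "ty": 0, "tz": 1.3, "rx": 0, "ry": 0, "rz": 0}
    - {"tx": 0, "ty": 0, "tz": 1.8, "rx": 0, "ry": 0, "rz": 0}
    - {"tx": 0, "ty": 0, "tz": 2.2, "rx": 0, "ry": 0, "rz": 0}
    - {"tx": 0, "ty": 0, "tz": 2.3, "rx": 0, "ry": 0, "rz": 0}

```text
time: 20.23
ee_pos: [618.5, 299.6, 76.8]
eef_rot: [-3.141, 0.001, 1.57]
force: [-0.1, 0.3, -1.1]
finger_gap: 55.3
finger_force: 30.0
```

Request:
apply_moves:
  motion:
    - {"tx": 0, "ty": 0, "tz": 0, "rx": 0, "ry": 0, "rz": 0}
    - {"tx": 0, "ty": 0, "tz": 0, "rx": 0, "ry": 0, "rz": 0}
    - {"tx": 0, "ty": 0, "tz": 0, "rx": 0, "ry": 0, "rz": 0}
    - {"tx": 0, "ty": 0, "tz": 0, "rx": 0, "ry": 0, "rz": 0}

```text
time: 20.57
ee_pos: [618.6, 300.8, 77.8]
eef_rot: [3.141, -0.0, 1.571]
force: [-0.1, -0.7, -0.3]
finger_gap: 55.4
finger_force: 30.0
```

```bash
python3 plan.py '[[617.8,304.3,71.3,90]]'
```

```text
t 20.6 [618.6 300.8  77.8] [180.  -0.  90.] gap 55.4 f [-0.1 -0.7 -0.3] 30.0
call [ 0.35 -0.08  0.65] rot [ 0. -0.  0.] -> [618. 304.  71.]
```

Request:
apply_moves:
  motion:
    - {"tx": 0.35, "ty": -0.06, "tz": 0.1, "rx": 0, "ry": 0, "rz": 0}
    - {"tx": 0.35, "ty": -0.06, "tz": 0.25, "rx": 0, "ry": 0, "rz": 0}
    - {"tx": 0.35, "ty": -0.06, "tz": 0.35, "rx": 0, "ry": 0, "rz": 0}
    - {"tx": 0.35, "ty": -0.06, "tz": 0.45, "rx": 0, "ry": 0, "rz": 0}
    - {"tx": 0.35, "ty": -0.06, "tz": 0.5, "rx": 0, "ry": 0, "rz": 0}

```text
time: 20.98
ee_pos: [617.8, 304.2, 72.2]
eef_rot: [-3.141, 0.0, 1.571]
force: [-0.2, -0.4, -0.8]
finger_gap: 55.5
finger_force: 30.0
```

Request:
apply_moves:
  motion:
    - {"tx": 0, "ty": 0, "tz": 0.06, "rx": 0, "ry": 0, "rz": 0}
    - {"tx": 0, "ty": 0, "tz": 0.1, "rx": 0, "ry": 0, "rz": 0}
    - {"tx": 0, "ty": 0, "tz": 0.12, "rx": 0, "ry": 0, "rz": 0}
    - {"tx": 0, "ty": 0, "tz": 0.12, "rx": 0, "ry": 0, "rz": 0}
    - {"tx": 0, "ty": 0, "tz": 0.12, "rx": 0, "ry": 0, "rz": 0}

```text
time: 21.4
ee_pos: [617.9, 304.2, 71.5]
eef_rot: [-3.142, -0.0, 1.571]
force: [-2.5, -0.5, 4.7]
finger_gap: 55.6
finger_force: 30.0
```

```bash
python3 plan.py '[[617.8,304.3,71.3,90]]'
```

```text
t 21.4 [617.9 304.2  71.5] [-180.   -0.   90.] gap 55.6 f [-2.5 -0.5  4.7] 30.0
call [ 0.01 -0.01  0.02] rot [-0. -0.  0.] -> [618. 304.  71.]
```

Request:
apply_moves:
  motion:
    - {"tx": 0, "ty": 0, "tz": 0, "rx": 0, "ry": 0, "rz": 0}
    - {"tx": 0, "ty": 0, "tz": 0, "rx": 0, "ry": 0, "rz": 0}
    - {"tx": 0, "ty": 0, "tz": 0, "rx": 0, "ry": 0, "rz": 0}
    - {"tx": 0, "ty": 0, "tz": 0, "rx": 0, "ry": 0, "rz": 0}
    - {"tx": 0, "ty": 0, "tz": 0, "rx": 0, "ry": 0, "rz": 0}
  grip: 1

```text
time: 21.82
ee_pos: [617.9, 304.3, 71.2]
eef_rot: [-3.142, 0.0, 1.571]
force: [0.3, -0.8, 0.5]
finger_gap: 85.6
finger_force: 0.0
```

Request:
apply_moves:
  motion:
    - {"tx": 0, "ty": 0, "tz": 0, "rx": 0, "ry": 0, "rz": 0}
    - {"tx": 0, "ty": 0, "tz": -2, "rx": 0, "ry": 0, "rz": 0}
    - {"tx": 0, "ty": 0, "tz": -5, "rx": 0, "ry": 0, "rz": 0}
    - {"tx": 0, "ty": 0, "tz": -8, "rx": 0, "ry": 0, "rz": 0}
    - {"tx": 0, "ty": 0, "tz": -8, "rx": 0, "ry": 0, "rz": 0}

```text
time: 22.23
ee_pos: [620.5, 305.0, 157.0]
eef_rot: [3.136, -0.004, 1.571]
force: [0.4, -0.3, 1.0]
finger_gap: 93.8
finger_force: 0.0
```

```bash
python3 plan.py '[[441.5,94.5,90,164]]'
```

```text
t 22.2 [620.5 305.  157. ] [179.7  -0.2  90. ] gap 93.8 f [ 0.4 -0.3  1. ] 0.0
call [-7.02 -5.98  2.17] rot [  0.1   0.  -24.7] -> [561. 235. 135.]
call [-3.89 -8.36  2.19] rot [  0.1   0.  -24.7] -> [501. 165. 112.]
call [-0.05 -9.22  2.21] rot [  0.1   0.  -24.7] -> [442.  94.  90.]
```

Request:
apply_moves:
  motion:
    - {"tx": -7, "ty": -6, "tz": 2, "rx": 0, "ry": 0, "rz": -24.7}
    - {"tx": -7, "ty": -6, "tz": 2, "rx": 0, "ry": 0, "rz": -24.7}
    - {"tx": -7, "ty": -6, "tz": 2, "rx": 0, "ry": 0, "rz": -24.7}
    - {"tx": -7, "ty": -6, "tz": 2, "rx": 0, "ry": 0, "rz": -24.7}

```text
time: 22.57
ee_pos: [555.8, 231.2, 130.9]
eef_rot: [-3.14, -0.0, 2.007]
force: [0.7, -0.3, 1.0]
finger_gap: 93.9
finger_force: 0.0
```

Request:
apply_moves:
  motion:
    - {"tx": -3.9, "ty": -8.4, "tz": 2, "rx": 0, "ry": 0, "rz": -24.7}
    - {"tx": -3.9, "ty": -8.4, "tz": 2, "rx": 0, "ry": 0, "rz": -24.7}
    - {"tx": -3.9, "ty": -8.4, "tz": 2, "rx": 0, "ry": 0, "rz": -24.7}
    - {"tx": -3.9, "ty": -8.4, "tz": 2, "rx": 0, "ry": 0, "rz": -24.7}

```text
time: 22.9
ee_pos: [495.6, 160.7, 110.8]
eef_rot: [-3.14, -0.001, 2.438]
force: [0.8, -0.6, 0.3]
finger_gap: 93.7
finger_force: 0.0
```

Request:
apply_moves:
  motion:
    - {"tx": 0, "ty": -9.2, "tz": 2, "rx": 0, "ry": 0, "rz": -24.7}
    - {"tx": 0, "ty": -9.2, "tz": 2, "rx": 0, "ry": 0, "rz": -24.7}
    - {"tx": 0, "ty": -9.2, "tz": 2, "rx": 0, "ry": 0, "rz": -24.7}
    - {"tx": 0, "ty": -9.2, "tz": 2, "rx": 0, "ry": 0, "rz": -24.7}

```text
time: 23.23
ee_pos: [435.5, 91.2, 90.7]
eef_rot: [-3.141, -0.002, 2.869]
force: [1.3, -0.9, -0.3]
finger_gap: 94.4
finger_force: 0.0
```

Request:
apply_moves:
  motion:
    - {"tx": 0, "ty": 0, "tz": 0, "rx": 0, "ry": 0, "rz": 0}
    - {"tx": 0, "ty": 0, "tz": 0, "rx": 0, "ry": 0, "rz": 0}
    - {"tx": 0, "ty": 0, "tz": 0, "rx": 0, "ry": 0, "rz": 0}
    - {"tx": 0, "ty": 0, "tz": 0, "rx": 0, "ry": 0, "rz": 0}

```text
time: 23.57
ee_pos: [438.4, 94.3, 91.3]
eef_rot: [3.142, 0.0, 2.863]
force: [-0.5, -0.2, 0.4]
finger_gap: 94.2
finger_force: 0.0
```

```bash
python3 - <<'E'
from seg import *
from plan import plan
c=cap('scene','s4.png')
m,_=masks(c);print('white lid on stack',circ(c,m['white'],(418,155),96))
plan([[441.5,94.5,13,164]])
E
```

```text
white lid on stack [621.9 299.7  55.   70.6]
t 23.6 [438.3  94.2  91.2] [-180.     0.   164.1] gap 94.2 f [ 0.4 -0.   0.1] 0.0
call [-0.3   0.11  7.82] rot [-0.   0.   0.1] -> [442.  94.  13.]
```

View pics/s4.png

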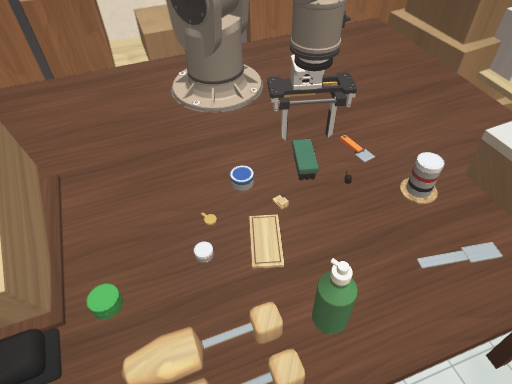

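The stack stands straight at (424,178) and the gripper hovers over the brush at (306,155). I descend to grasp it.

Request:
apply_moves:
  motion:
    - {"tx": -0.3, "ty": 0.1, "tz": 2.5, "rx": 0, "ry": 0, "rz": 0}
    - {"tx": -0.3, "ty": 0.1, "tz": 5, "rx": 0, "ry": 0, "rz": 0}
    - {"tx": -0.3, "ty": 0.1, "tz": 7, "rx": 0, "ry": 0, "rz": 0}
    - {"tx": -0.3, "ty": 0.1, "tz": 7.8, "rx": 0, "ry": 0, "rz": 0}
    - {"tx": -0.3, "ty": 0.1, "tz": 7.8, "rx": 0, "ry": 0, "rz": 0}

```text
time: 24.03
ee_pos: [440.3, 93.7, 11.9]
eef_rot: [-3.139, -0.002, 2.864]
force: [-0.7, 0.7, 0.8]
finger_gap: 93.9
finger_force: 0.0
```

Request:
apply_moves:
  motion:
    - {"tx": 0, "ty": 0, "tz": 0, "rx": 0, "ry": 0, "rz": 0}
    - {"tx": 0, "ty": 0, "tz": 0, "rx": 0, "ry": 0, "rz": 0}
    - {"tx": 0, "ty": 0, "tz": 0, "rx": 0, "ry": 0, "rz": 0}
    - {"tx": 0, "ty": 0, "tz": 0, "rx": 0, "ry": 0, "rz": 0}

```text
time: 24.37
ee_pos: [441.8, 94.3, 14.2]
eef_rot: [3.141, 0.001, 2.864]
force: [-0.1, 0.8, 0.5]
finger_gap: 94.0
finger_force: 0.0
```

```bash
python3 plan.py '[[441.5,94.5,13,164]]'
```

```text
t 24.4 [441.8  94.3  14.2] [1.799e+02 1.000e-01 1.641e+02] gap 94.0 f [-0.1  0.8  0.5] 0.0
call [0.04 0.01 0.12] rot [0.1 0.1 0.1] -> [442.  94.  13.]
```

Close, lift, and head for the board at (623,-80).

Request:
apply_moves:
  motion:
    - {"tx": 0, "ty": 0, "tz": 0, "rx": 0, "ry": 0, "rz": 0}
    - {"tx": 0, "ty": 0, "tz": 0, "rx": 0, "ry": 0, "rz": 0}
    - {"tx": 0, "ty": 0, "tz": 0, "rx": 0, "ry": 0, "rz": 0}
    - {"tx": 0, "ty": 0, "tz": 0, "rx": 0, "ry": 0, "rz": 0}
    - {"tx": 0, "ty": 0, "tz": 0, "rx": 0, "ry": 0, "rz": 0}
  grip: 0.3

```text
time: 24.78
ee_pos: [441.2, 94.0, 13.3]
eef_rot: [-3.142, -0.0, 2.864]
force: [-0.0, 0.0, -0.3]
finger_gap: 64.1
finger_force: 0.0
```

Request:
apply_moves:
  motion:
    - {"tx": 0, "ty": 0, "tz": 0, "rx": 0, "ry": 0, "rz": 0}
    - {"tx": 0, "ty": 0, "tz": 0, "rx": 0, "ry": 0, "rz": 0}
    - {"tx": 0, "ty": 0, "tz": 0, "rx": 0, "ry": 0, "rz": 0}
    - {"tx": 0, "ty": 0, "tz": 0, "rx": 0, "ry": 0, "rz": 0}
    - {"tx": 0, "ty": 0, "tz": 0, "rx": 0, "ry": 0, "rz": 0}

```text
time: 25.2
ee_pos: [441.2, 94.0, 13.3]
eef_rot: [-3.142, -0.0, 2.864]
force: [0.2, 0.9, 0.2]
finger_gap: 47.5
finger_force: 30.0
```

```bash
python3 - <<'E'
from seg import *
from plan import plan
c=cap('scene');m,_=masks(c);print('brush',rect(c,m['green'],(306,155),42))
plan([[443,94,90,164],[623,-80,60,162.6]])
E
```

```text
brush [443.7  94.1 105.8  43.7 -16.2]
t 25.2 [441.2  94.   13.2] [-180.    -0.   164.1] gap 47.9 f [-0.1  0.5 -0.2] 30.0
call [-0.17  0.05 -7.68] rot [-0.  -0.   0.1] -> [443.  94.  90.]
call [-11.05  -5.88   1.5 ] rot [ 0.  -0.   0.7] -> [533.   7.  75.]
call [-11.12  -5.75   1.5 ] rot [ 0.  -0.   0.7] -> [623. -80.  60.]
```

Request:
apply_moves:
  motion:
    - {"tx": 0, "ty": 0, "tz": -1, "rx": 0, "ry": 0, "rz": 0}
    - {"tx": 0, "ty": 0, "tz": -3.5, "rx": 0, "ry": 0, "rz": 0}
    - {"tx": 0, "ty": 0, "tz": -6, "rx": 0, "ry": 0, "rz": 0}
    - {"tx": 0, "ty": 0, "tz": -7.7, "rx": 0, "ry": 0, "rz": 0}

```text
time: 25.58
ee_pos: [441.4, 93.7, 92.5]
eef_rot: [3.141, 0.001, 2.864]
force: [1.0, 1.0, -2.0]
finger_gap: 48.2
finger_force: 30.0
```

Request:
apply_moves:
  motion:
    - {"tx": -2, "ty": -1, "tz": 0, "rx": 0, "ry": 0, "rz": 0}
    - {"tx": -4.5, "ty": -2.2, "tz": 0, "rx": 0, "ry": 0, "rz": 0.4}
    - {"tx": -7, "ty": -3.5, "tz": 0, "rx": 0, "ry": 0, "rz": 0.7}
    - {"tx": -9, "ty": -4.8, "tz": 0, "rx": 0, "ry": 0, "rz": 1.0}
    - {"tx": -11.4, "ty": -6, "tz": 0, "rx": 0, "ry": 0, "rz": 1.4}

```text
time: 26.0
ee_pos: [534.7, 4.0, 91.0]
eef_rot: [3.142, -0.0, 2.84]
force: [-0.0, 0.0, -0.3]
finger_gap: 48.0
finger_force: 30.0
```

Request:
apply_moves:
  motion:
    - {"tx": -2.5, "ty": -1.2, "tz": 0, "rx": 0, "ry": 0, "rz": 0}
    - {"tx": -5, "ty": -2.5, "tz": 0, "rx": 0, "ry": 0, "rz": 0}
    - {"tx": -7.5, "ty": -3.8, "tz": 0, "rx": 0, "ry": 0, "rz": 0}
    - {"tx": -9.5, "ty": -5, "tz": 0, "rx": 0, "ry": 0, "rz": 0}
    - {"tx": -11.2, "ty": -5.6, "tz": 0, "rx": 0, "ry": 0, "rz": 0}

```text
time: 26.42
ee_pos: [625.3, -84.2, 91.0]
eef_rot: [-3.141, 0.0, 2.838]
force: [-1.0, -0.3, -1.7]
finger_gap: 48.0
finger_force: 30.0
```

Request:
apply_moves:
  motion:
    - {"tx": 0, "ty": 0, "tz": 1, "rx": 0, "ry": 0, "rz": 0}
    - {"tx": 0, "ty": 0, "tz": 2, "rx": 0, "ry": 0, "rz": 0}
    - {"tx": 0, "ty": 0, "tz": 3, "rx": 0, "ry": 0, "rz": 0}
    - {"tx": 0, "ty": 0, "tz": 3, "rx": 0, "ry": 0, "rz": 0}
    - {"tx": 0, "ty": 0, "tz": 3, "rx": 0, "ry": 0, "rz": 0}

```text
time: 26.83
ee_pos: [623.6, -80.8, 59.6]
eef_rot: [-3.141, -0.002, 2.841]
force: [-0.1, -0.9, -1.3]
finger_gap: 47.8
finger_force: 30.0
```

```bash
python3 plan.py '[[622.7,-80.1,24,162.6]]'
```

```text
t 26.8 [623.6 -80.8  59.6] [-1.800e+02 -1.000e-01  1.628e+02] gap 47.8 f [-0.1 -0.9 -1.3] 30.0
call [0.1  0.04 3.56] rot [-0.  -0.1  0.2] -> [623. -80.  24.]
```

Request:
apply_moves:
  motion:
    - {"tx": 0.1, "ty": 0.05, "tz": 1, "rx": 0, "ry": 0, "rz": 0.2}
    - {"tx": 0.1, "ty": 0.05, "tz": 2, "rx": 0, "ry": 0, "rz": 0.2}
    - {"tx": 0.1, "ty": 0.05, "tz": 2.7, "rx": 0, "ry": 0, "rz": 0.2}
    - {"tx": 0.1, "ty": 0.05, "tz": 3.1, "rx": 0, "ry": 0, "rz": 0.2}
    - {"tx": 0.1, "ty": 0.05, "tz": 3.1, "rx": 0, "ry": 0, "rz": 0.2}

```text
time: 27.25
ee_pos: [623.2, -80.8, 28.0]
eef_rot: [-3.141, -0.002, 2.837]
force: [-0.8, 0.0, -1.8]
finger_gap: 47.6
finger_force: 30.0
```

Request:
apply_moves:
  motion:
    - {"tx": 0, "ty": 0, "tz": 0, "rx": 0, "ry": 0, "rz": 0}
    - {"tx": 0, "ty": 0, "tz": 0, "rx": 0, "ry": 0, "rz": 0}
    - {"tx": 0, "ty": 0, "tz": 0, "rx": 0, "ry": 0, "rz": 0}

```text
time: 27.5
ee_pos: [624.2, -81.0, 29.7]
eef_rot: [3.141, 0.001, 2.836]
force: [-0.4, -0.6, -1.7]
finger_gap: 47.9
finger_force: 30.0
```

```bash
python3 plan.py '[[622.7,-80.1,23.2,162.6]]'; python3 -c "
from seg import *
c=cap('scene');cv2.imwrite('pics/s5.png',cv2.resize(c['img'][160:300,180:350],None,fx=4,fy=4))"
```

```text
t 27.5 [624.2 -81.   29.7] [180.    0.  162.5] gap 47.9 f [-0.4 -0.6 -1.7] 30.0
call [0.17 0.04 0.65] rot [ 0.   0.  -0.1] -> [623. -80.  23.]
```

View pics/s5.png

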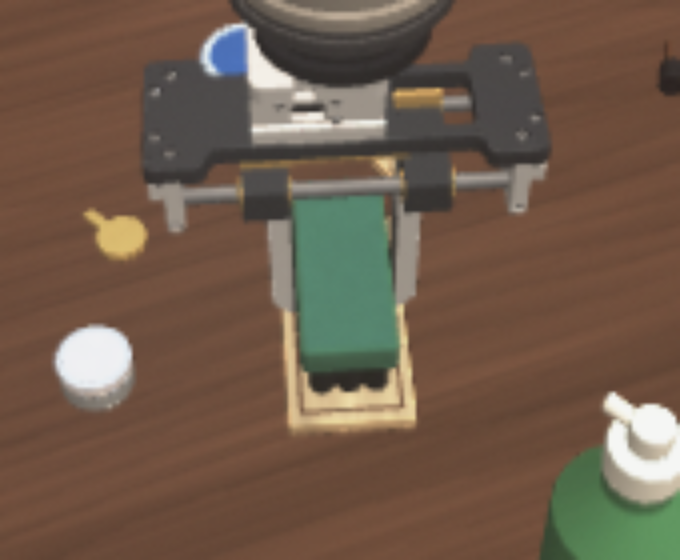

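The brush is held centred and parallel over the board (crop (345,290)); it just needs lowering.

Request:
apply_moves:
  motion:
    - {"tx": 0.12, "ty": 0.04, "tz": 0.2, "rx": 0, "ry": 0, "rz": 0}
    - {"tx": 0.12, "ty": 0.04, "tz": 0.4, "rx": 0, "ry": 0, "rz": 0}
    - {"tx": 0.12, "ty": 0.04, "tz": 0.5, "rx": 0, "ry": 0, "rz": 0}
    - {"tx": 0.12, "ty": 0.04, "tz": 0.6, "rx": 0, "ry": 0, "rz": 0}
    - {"tx": 0.12, "ty": 0.04, "tz": 0.6, "rx": 0, "ry": 0, "rz": 0}

```text
time: 27.97
ee_pos: [622.9, -80.1, 23.3]
eef_rot: [3.142, -0.0, 2.836]
force: [-1.2, -0.3, 2.0]
finger_gap: 47.5
finger_force: 30.0
```

Request:
apply_moves:
  motion:
    - {"tx": 0, "ty": 0, "tz": 0.05, "rx": 0, "ry": 0, "rz": 0}
    - {"tx": 0, "ty": 0, "tz": 0.05, "rx": 0, "ry": 0, "rz": 0}
    - {"tx": 0, "ty": 0, "tz": 0.05, "rx": 0, "ry": 0, "rz": 0}

```text
time: 28.22
ee_pos: [622.9, -80.1, 23.3]
eef_rot: [3.141, -0.0, 2.836]
force: [-4.3, 1.2, 9.8]
finger_gap: 47.6
finger_force: 30.0
```

```bash
python3 plan.py '[[622.7,-80.1,23.2,162.6]]'
```

```text
t 28.2 [622.9 -80.1  23.3] [180.   -0.  162.5] gap 47.6 f [-4.3  1.2  9.8] 30.0
call [ 0.02 -0.    0.01] rot [ 0.  -0.  -0.1] -> [623. -80.  23.]
```

Request:
apply_moves:
  motion:
    - {"tx": 0, "ty": 0, "tz": 0, "rx": 0, "ry": 0, "rz": 0}
    - {"tx": 0, "ty": 0, "tz": 0, "rx": 0, "ry": 0, "rz": 0}
    - {"tx": 0, "ty": 0, "tz": 0, "rx": 0, "ry": 0, "rz": 0}
    - {"tx": 0, "ty": 0, "tz": 0, "rx": 0, "ry": 0, "rz": 0}
    - {"tx": 0, "ty": 0, "tz": 0, "rx": 0, "ry": 0, "rz": 0}
  grip: 1

```text
time: 28.63
ee_pos: [622.9, -80.2, 22.7]
eef_rot: [-3.141, -0.0, 2.836]
force: [0.1, 0.4, -0.7]
finger_gap: 77.3
finger_force: 0.0
```

Request:
apply_moves:
  motion:
    - {"tx": 0, "ty": 0, "tz": 0, "rx": 0, "ry": 0, "rz": 0}
    - {"tx": 0, "ty": 0, "tz": -2, "rx": 0, "ry": 0, "rz": 0}
    - {"tx": 0, "ty": 0, "tz": -5, "rx": 0, "ry": 0, "rz": 0}
    - {"tx": 0, "ty": 0, "tz": -8, "rx": 0, "ry": 0, "rz": 0}
    - {"tx": 0, "ty": 0, "tz": -8, "rx": 0, "ry": 0, "rz": 0}

```text
time: 29.05
ee_pos: [625.6, -80.8, 108.1]
eef_rot: [3.14, 0.006, 2.836]
force: [1.7, -0.2, 0.3]
finger_gap: 94.1
finger_force: 0.0
```

```bash
python3 plan.py '[[480,140,90,180],[425,240.2,80,191.7]]'
```

```text
t 29.1 [625.6 -80.8 108.1] [179.9   0.4 162.5] gap 94.1 f [ 1.7 -0.2  0.3] 0.0
call [10.27  8.33  0.85] rot [ 0.   0.2 -8.8] -> [553.  30.  99.]
call [8.88 9.8  0.88] rot [ 0.   0.2 -8.8] -> [480. 140.  90.]
call [ 5.5  10.02  1.  ] rot [ -0.    0.  -11.7] -> [425. 240.  80.]
```

Request:
apply_moves:
  motion:
    - {"tx": 10.2, "ty": 8.3, "tz": 0.8, "rx": 0, "ry": 0, "rz": -8.8}
    - {"tx": 10.2, "ty": 8.3, "tz": 0.8, "rx": 0, "ry": 0, "rz": -8.8}
    - {"tx": 10.2, "ty": 8.3, "tz": 0.8, "rx": 0, "ry": 0, "rz": -8.8}
    - {"tx": 10.2, "ty": 8.3, "tz": 0.8, "rx": 0, "ry": 0, "rz": -8.8}

```text
time: 29.38
ee_pos: [547.0, 35.3, 94.0]
eef_rot: [3.14, -0.003, 2.995]
force: [1.0, 0.3, -0.9]
finger_gap: 94.1
finger_force: 0.0
```

Request:
apply_moves:
  motion:
    - {"tx": 8.8, "ty": 9.8, "tz": 0.8, "rx": 0, "ry": 0, "rz": -8.8}
    - {"tx": 8.8, "ty": 9.8, "tz": 0.8, "rx": 0, "ry": 0, "rz": -8.8}
    - {"tx": 8.8, "ty": 9.8, "tz": 0.8, "rx": 0, "ry": 0, "rz": -8.8}
    - {"tx": 8.8, "ty": 9.8, "tz": 0.8, "rx": 0, "ry": 0, "rz": -8.8}

```text
time: 29.72
ee_pos: [474.7, 145.1, 86.3]
eef_rot: [3.14, -0.002, -3.134]
force: [1.2, 1.4, 0.7]
finger_gap: 94.0
finger_force: 0.0
```

Request:
apply_moves:
  motion:
    - {"tx": 5.5, "ty": 10, "tz": 1, "rx": 0, "ry": 0, "rz": -11.7}
    - {"tx": 5.5, "ty": 10, "tz": 1, "rx": 0, "ry": 0, "rz": -11.7}
    - {"tx": 5.5, "ty": 10, "tz": 1, "rx": 0, "ry": 0, "rz": -11.7}
    - {"tx": 5.5, "ty": 10, "tz": 1, "rx": 0, "ry": 0, "rz": -11.7}

```text
time: 30.05
ee_pos: [420.1, 245.1, 76.4]
eef_rot: [3.14, -0.001, -2.928]
force: [-0.0, 0.6, 0.7]
finger_gap: 93.9
finger_force: 0.0
```

Request:
apply_moves:
  motion:
    - {"tx": 0, "ty": 0, "tz": 0, "rx": 0, "ry": 0, "rz": 0}
    - {"tx": 0, "ty": 0, "tz": 0, "rx": 0, "ry": 0, "rz": 0}
    - {"tx": 0, "ty": 0, "tz": 0, "rx": 0, "ry": 0, "rz": 0}
    - {"tx": 0, "ty": 0, "tz": 0, "rx": 0, "ry": 0, "rz": 0}

```text
time: 30.38
ee_pos: [423.8, 238.7, 76.9]
eef_rot: [-3.141, 0.0, -2.937]
force: [0.2, -0.3, 1.2]
finger_gap: 93.9
finger_force: 0.0
```

```bash
python3 - <<'E'
from seg import *
from plan import plan
for n,s in(('top',(264,159)),('scene',(266,225))):
    c=cap(n);m,_=masks(c);print(n,'brush',rect(c,m['green'],s,52))
plan([[425,240.2,3,191.7]])
E
```

```text
top brush [620.5 -79.6 103.4  41.6 -17.6]
scene brush [624.  -79.7 106.7  43.9 -18.3]
t 30.5 [423.7 238.9  76.8] [-180.     0.  -168.3] gap 94.4 f [ 0.1  0.8 -0.4] 0.0
call [-0.16  0.1   7.38] rot [-0.  0.  0.] -> [425. 240.   3.]
```

Request:
apply_moves:
  motion:
    - {"tx": -0.15, "ty": 0.1, "tz": 2.5, "rx": 0, "ry": 0, "rz": 0}
    - {"tx": -0.15, "ty": 0.1, "tz": 4.5, "rx": 0, "ry": 0, "rz": 0}
    - {"tx": -0.15, "ty": 0.1, "tz": 6, "rx": 0, "ry": 0, "rz": 0}
    - {"tx": -0.15, "ty": 0.1, "tz": 6.8, "rx": 0, "ry": 0, "rz": 0}
    - {"tx": -0.15, "ty": 0.1, "tz": 6.8, "rx": 0, "ry": 0, "rz": 0}

```text
time: 30.9
ee_pos: [423.9, 240.1, 7.5]
eef_rot: [-3.14, -0.002, -2.936]
force: [-0.6, -1.1, -0.1]
finger_gap: 94.1
finger_force: 0.0
```

Request:
apply_moves:
  motion:
    - {"tx": 0, "ty": 0, "tz": 0.2, "rx": 0, "ry": 0, "rz": 0}
    - {"tx": 0, "ty": 0, "tz": 0.4, "rx": 0, "ry": 0, "rz": 0}
    - {"tx": 0, "ty": 0, "tz": 0.5, "rx": 0, "ry": 0, "rz": 0}
    - {"tx": 0, "ty": 0, "tz": 0.5, "rx": 0, "ry": 0, "rz": 0}

```text
time: 31.23
ee_pos: [424.7, 241.2, 4.2]
eef_rot: [3.141, 0.001, -2.935]
force: [-0.6, 1.5, 0.1]
finger_gap: 93.9
finger_force: 0.0
```

```bash
python3 plan.py '[[425,240.2,3,191.7]]'; python3 -c "
from seg import *
c=cap('scene');cv2.imwrite('pics/s6.png',cv2.resize(c['img'][90:200,290:430],None,fx=4,fy=4))"
```

```text
t 31.2 [424.7 241.2   4.2] [ 180.     0.  -168.2] gap 93.9 f [-0.6  1.5  0.1] 0.0
call [-0.01 -0.1   0.12] rot [0.  0.  0.1] -> [425. 240.   3.]
```

View pics/s6.png

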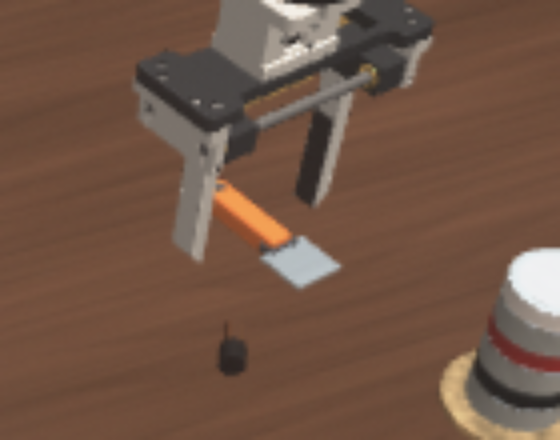

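The scraper (crop (250,215)) lies between the open fingers. Now I close.

Request:
apply_moves:
  motion:
    - {"tx": 0, "ty": -0.05, "tz": 0.08, "rx": 0, "ry": 0, "rz": 0}
    - {"tx": 0, "ty": -0.05, "tz": 0.08, "rx": 0, "ry": 0, "rz": 0}
    - {"tx": 0, "ty": -0.05, "tz": 0.08, "rx": 0, "ry": 0, "rz": 0}
    - {"tx": 0, "ty": -0.05, "tz": 0.08, "rx": 0, "ry": 0, "rz": 0}
    - {"tx": 0, "ty": -0.05, "tz": 0.08, "rx": 0, "ry": 0, "rz": 0}
  grip: 0.05

```text
time: 31.7
ee_pos: [424.5, 240.5, 3.0]
eef_rot: [3.142, 0.0, -2.935]
force: [-0.5, -0.4, -0.4]
finger_gap: 64.1
finger_force: 0.0
```

Request:
apply_moves:
  motion:
    - {"tx": 0, "ty": 0, "tz": 0, "rx": 0, "ry": 0, "rz": 0}
    - {"tx": 0, "ty": 0, "tz": 0, "rx": 0, "ry": 0, "rz": 0}
    - {"tx": 0, "ty": 0, "tz": 0, "rx": 0, "ry": 0, "rz": 0}
    - {"tx": 0, "ty": 0, "tz": 0, "rx": 0, "ry": 0, "rz": 0}
    - {"tx": 0, "ty": 0, "tz": 0, "rx": 0, "ry": 0, "rz": 0}

```text
time: 32.12
ee_pos: [424.5, 240.5, 2.9]
eef_rot: [-3.142, -0.0, -2.935]
force: [0.5, 0.2, 0.7]
finger_gap: 30.6
finger_force: 0.0
```

Request:
apply_moves:
  motion:
    - {"tx": 0, "ty": 0, "tz": 0, "rx": 0, "ry": 0, "rz": 0}
    - {"tx": 0, "ty": 0, "tz": 0, "rx": 0, "ry": 0, "rz": 0}
    - {"tx": 0, "ty": 0, "tz": 0, "rx": 0, "ry": 0, "rz": 0}
    - {"tx": 0, "ty": 0, "tz": 0, "rx": 0, "ry": 0, "rz": 0}
    - {"tx": 0, "ty": 0, "tz": 0, "rx": 0, "ry": 0, "rz": 0}

```text
time: 32.53
ee_pos: [424.5, 240.5, 3.0]
eef_rot: [-3.142, -0.0, -2.935]
force: [-0.3, 0.6, 0.3]
finger_gap: 17.6
finger_force: 30.0
```

Request:
apply_moves:
  motion:
    - {"tx": 0, "ty": 0, "tz": 0, "rx": 0, "ry": 0, "rz": 0}
    - {"tx": 0, "ty": 0, "tz": 0, "rx": 0, "ry": 0, "rz": 0}
    - {"tx": 0, "ty": 0, "tz": 0, "rx": 0, "ry": 0, "rz": 0}

```text
time: 32.78
ee_pos: [424.5, 240.5, 3.0]
eef_rot: [-3.142, -0.0, -2.935]
force: [-1.0, 0.3, -0.5]
finger_gap: 17.6
finger_force: 30.0
```

```bash
python3 - <<'E'
from seg import *
from plan import plan
for n,s in(('top',(150,234)),('scene',(352,144))):
    c=cap(n);m,_=masks(c);print(n,'scr',rect(c,m['orange'],s,16))
plan([[426,240,110,191.7],[530,100,110,175],[622.5,-79.8,85,162.4]])
E
```

```text
Traceback (most recent call last):
  File "seg.py", line 14, in rect
    ct,m2=comp(c,m,seed); P=ray(c,ct,z)[:,:2].astype(np.float32)
          ~~~~^^^^^^^^^^
  File "seg.py", line 10, in comp
    m2=(l==best[1]).astype(np.uint8)
           ~~~~^^^
TypeError: 'NoneType' object is not subscriptable
```

```bash
python3 plan.py '[[426,240,110,191.7],[530,100,110,175],[625.7,-80.9,85,162.4]]'
```

```text
t 32.8 [424.5 240.5   3. ] [-180.    -0.  -168.2] gap 17.9 f [ 0.2  1.  -0. ] 30.0
call [ -0.13  -0.08 -10.7 ] rot [-0.  -0.   0.1] -> [426. 240. 110.]
call [ -7.34 -15.82  -0.  ] rot [ 0.  -0.  16.7] -> [530. 100. 110.]
call [-5.56 -8.59  1.25] rot [ 0.  -0.   6.3] -> [578.  10.  98.]
call [-6.46 -7.93  1.25] rot [ 0.  -0.   6.3] -> [626. -81.  85.]
```

Request:
apply_moves:
  motion:
    - {"tx": 0, "ty": 0, "tz": -0.8, "rx": 0, "ry": 0, "rz": 0}
    - {"tx": 0, "ty": 0, "tz": -3, "rx": 0, "ry": 0, "rz": 0}
    - {"tx": 0, "ty": 0, "tz": -6, "rx": 0, "ry": 0, "rz": 0}
    - {"tx": 0, "ty": 0, "tz": -9, "rx": 0, "ry": 0, "rz": 0}
    - {"tx": -0.1, "ty": -0.1, "tz": -10.7, "rx": 0, "ry": 0, "rz": 0}

```text
time: 33.25
ee_pos: [426.3, 240.1, 113.3]
eef_rot: [3.14, 0.002, -2.936]
force: [1.1, 0.3, -0.8]
finger_gap: 17.7
finger_force: 30.0
```

Request:
apply_moves:
  motion:
    - {"tx": -1, "ty": -2.2, "tz": 0, "rx": 0, "ry": 0, "rz": 3}
    - {"tx": -2.6, "ty": -5.6, "tz": 0, "rx": 0, "ry": 0, "rz": 6.5}
    - {"tx": -4.2, "ty": -9, "tz": 0, "rx": 0, "ry": 0, "rz": 10}
    - {"tx": -5.8, "ty": -12.4, "tz": 0, "rx": 0, "ry": 0, "rz": 13.5}
    - {"tx": -7.34, "ty": -15.8, "tz": 0, "rx": 0, "ry": 0, "rz": 16.7}

```text
time: 33.67
ee_pos: [530.7, 98.6, 110.8]
eef_rot: [3.141, 0.001, 3.054]
force: [1.0, -0.1, -0.6]
finger_gap: 17.6
finger_force: 30.0
```

Request:
apply_moves:
  motion:
    - {"tx": -1.4, "ty": -2.2, "tz": 0, "rx": 0, "ry": 0, "rz": 1.6}
    - {"tx": -2.8, "ty": -4.3, "tz": 0, "rx": 0, "ry": 0, "rz": 3.2}
    - {"tx": -4.2, "ty": -6.4, "tz": 0, "rx": 0, "ry": 0, "rz": 4.8}
    - {"tx": -5.6, "ty": -8.6, "tz": 0, "rx": 0, "ry": 0, "rz": 6.3}

```text
time: 34.0
ee_pos: [578.7, 8.6, 110.5]
eef_rot: [3.141, -0.0, 2.945]
force: [0.3, -0.0, -0.9]
finger_gap: 17.7
finger_force: 30.0
```

Request:
apply_moves:
  motion:
    - {"tx": -1.8, "ty": -2.2, "tz": 0, "rx": 0, "ry": 0, "rz": 1.6}
    - {"tx": -3.5, "ty": -4.3, "tz": 0.5, "rx": 0, "ry": 0, "rz": 3.2}
    - {"tx": -5, "ty": -6.3, "tz": 1, "rx": 0, "ry": 0, "rz": 4.8}
    - {"tx": -6.1, "ty": -7.5, "tz": 1.5, "rx": 0, "ry": 0, "rz": 6.3}
    - {"tx": -6.4, "ty": -7.9, "tz": 2, "rx": 0, "ry": 0, "rz": 6.3}

```text
time: 34.42
ee_pos: [626.7, -82.9, 90.0]
eef_rot: [-3.141, 0.001, 2.832]
force: [-0.7, -0.0, 0.3]
finger_gap: 17.8
finger_force: 30.0
```

Request:
apply_moves:
  motion:
    - {"tx": 0, "ty": 0, "tz": 0.5, "rx": 0, "ry": 0, "rz": 0}
    - {"tx": 0, "ty": 0, "tz": 1, "rx": 0, "ry": 0, "rz": 0}
    - {"tx": 0, "ty": 0, "tz": 1.5, "rx": 0, "ry": 0, "rz": 0}
    - {"tx": 0, "ty": 0, "tz": 1.5, "rx": 0, "ry": 0, "rz": 0}
    - {"tx": 0, "ty": 0, "tz": 1.5, "rx": 0, "ry": 0, "rz": 0}

```text
time: 34.83
ee_pos: [625.5, -79.1, 74.8]
eef_rot: [3.141, -0.001, 2.838]
force: [0.5, -0.2, -0.2]
finger_gap: 17.5
finger_force: 30.0
```

```bash
python3 plan.py '[[625.7,-80.9,56,162.4]]'; python3 -c "
from seg import *
c=cap('scene');cv2.imwrite('pics/s7.png',cv2.resize(c['img'][150:290,180:350],None,fx=4,fy=4))"
```

```text
t 34.8 [625.5 -79.1  74.8] [180.   -0.  162.6] gap 17.5 f [ 0.5 -0.2 -0.2] 30.0
call [-0.07 -0.16  1.88] rot [ 0.  -0.   0.2] -> [626. -81.  56.]
```

View pics/s7.png

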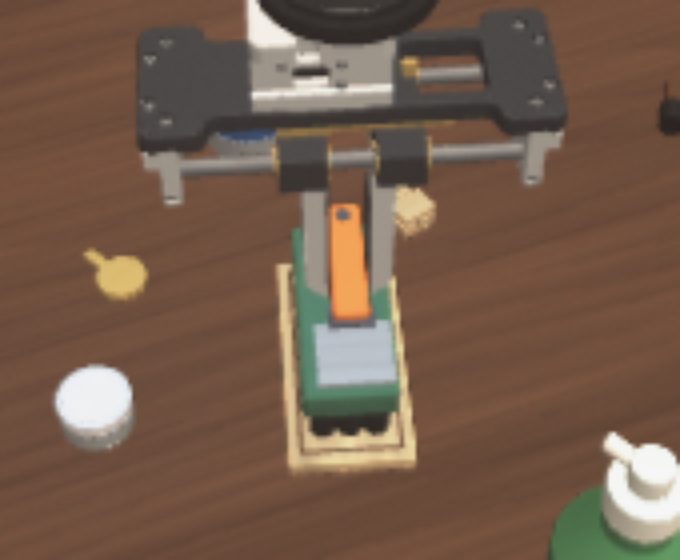

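The scraper (crop (350,265)) is level above the brush's back and lengthwise. I lower it.

Request:
apply_moves:
  motion:
    - {"tx": -0.05, "ty": -0.15, "tz": 0.6, "rx": 0, "ry": 0, "rz": 0.2}
    - {"tx": -0.05, "ty": -0.15, "tz": 1.1, "rx": 0, "ry": 0, "rz": 0.2}
    - {"tx": -0.05, "ty": -0.15, "tz": 1.5, "rx": 0, "ry": 0, "rz": 0.2}
    - {"tx": -0.05, "ty": -0.15, "tz": 1.6, "rx": 0, "ry": 0, "rz": 0.2}
    - {"tx": -0.05, "ty": -0.15, "tz": 1.6, "rx": 0, "ry": 0, "rz": 0.2}

```text
time: 35.3
ee_pos: [625.6, -81.8, 58.4]
eef_rot: [-3.141, -0.001, 2.833]
force: [0.1, -0.2, -1.2]
finger_gap: 17.7
finger_force: 30.0
```

Request:
apply_moves:
  motion:
    - {"tx": 0, "ty": 0, "tz": 0, "rx": 0, "ry": 0, "rz": 0}
    - {"tx": 0, "ty": 0, "tz": 0, "rx": 0, "ry": 0, "rz": 0}
    - {"tx": 0, "ty": 0, "tz": 0, "rx": 0, "ry": 0, "rz": 0}
    - {"tx": 0, "ty": 0, "tz": 0, "rx": 0, "ry": 0, "rz": 0}
    - {"tx": 0, "ty": 0, "tz": 0, "rx": 0, "ry": 0, "rz": 0}

```text
time: 35.72
ee_pos: [625.9, -81.8, 59.1]
eef_rot: [3.142, 0.0, 2.833]
force: [0.3, 0.6, -0.8]
finger_gap: 17.5
finger_force: 30.0
```

```bash
python3 plan.py '[[625.7,-80.9,55,162.4]]'
```

```text
t 35.7 [625.9 -81.8  59.1] [180.    0.  162.3] gap 17.5 f [ 0.3  0.6 -0.8] 30.0
call [0.05 0.08 0.41] rot [ 0.   0.  -0.1] -> [626. -81.  55.]
```

Request:
apply_moves:
  motion:
    - {"tx": 0.04, "ty": 0.08, "tz": 0.1, "rx": 0, "ry": 0, "rz": 0}
    - {"tx": 0.04, "ty": 0.08, "tz": 0.2, "rx": 0, "ry": 0, "rz": 0}
    - {"tx": 0.04, "ty": 0.08, "tz": 0.3, "rx": 0, "ry": 0, "rz": 0}
    - {"tx": 0.04, "ty": 0.08, "tz": 0.4, "rx": 0, "ry": 0, "rz": 0}
    - {"tx": 0.04, "ty": 0.08, "tz": 0.42, "rx": 0, "ry": 0, "rz": 0}

```text
time: 36.13
ee_pos: [625.7, -80.9, 55.0]
eef_rot: [3.141, -0.0, 2.833]
force: [-4.1, 1.0, 8.2]
finger_gap: 17.8
finger_force: 30.0
```

Request:
apply_moves:
  motion:
    - {"tx": 0, "ty": 0, "tz": 0, "rx": 0, "ry": 0, "rz": 0}
    - {"tx": 0, "ty": 0, "tz": 0, "rx": 0, "ry": 0, "rz": 0}
    - {"tx": 0, "ty": 0, "tz": 0, "rx": 0, "ry": 0, "rz": 0}

```text
time: 36.38
ee_pos: [625.7, -80.9, 55.0]
eef_rot: [3.141, -0.0, 2.833]
force: [-2.1, -0.0, 5.3]
finger_gap: 17.8
finger_force: 30.0
```

```bash
python3 plan.py '[[625.7,-80.9,55,162.4]]'
```

```text
t 36.4 [625.7 -80.9  55. ] [180.   -0.  162.3] gap 17.8 f [-2.1 -0.   5.3] 30.0
call [0.01 0.   0.  ] rot [ 0.  -0.  -0.1] -> [626. -81.  55.]
```

Resting; release, rise and withdraw clear toward the base.

Request:
apply_moves:
  motion:
    - {"tx": 0, "ty": 0, "tz": 0, "rx": 0, "ry": 0, "rz": 0}
    - {"tx": 0, "ty": 0, "tz": 0, "rx": 0, "ry": 0, "rz": 0}
    - {"tx": 0, "ty": 0, "tz": 0, "rx": 0, "ry": 0, "rz": 0}
    - {"tx": 0, "ty": 0, "tz": 0, "rx": 0, "ry": 0, "rz": 0}
    - {"tx": 0, "ty": 0, "tz": 0, "rx": 0, "ry": 0, "rz": 0}
  grip: 0.6

```text
time: 36.8
ee_pos: [625.7, -81.0, 54.7]
eef_rot: [-3.142, -0.0, 2.833]
force: [-0.7, -0.0, 0.9]
finger_gap: 47.7
finger_force: 0.0
```

Request:
apply_moves:
  motion:
    - {"tx": 0, "ty": 0, "tz": 0, "rx": 0, "ry": 0, "rz": 0}
    - {"tx": 0, "ty": 0, "tz": -1, "rx": 0, "ry": 0, "rz": 0}
    - {"tx": 0, "ty": 0, "tz": -4, "rx": 0, "ry": 0, "rz": 0}
    - {"tx": 0, "ty": 0, "tz": -8, "rx": 0, "ry": 0, "rz": 0}
    - {"tx": 0, "ty": 0, "tz": -12, "rx": 0, "ry": 0, "rz": 0}

```text
time: 37.22
ee_pos: [625.0, -81.2, 176.4]
eef_rot: [-3.141, -0.001, 2.832]
force: [0.6, 1.0, 0.4]
finger_gap: 56.4
finger_force: 0.0
```

Request:
apply_moves:
  motion:
    - {"tx": 0, "ty": -16, "tz": -2, "rx": 0, "ry": 0, "rz": 0}
    - {"tx": 0, "ty": -16, "tz": -2, "rx": 0, "ry": 0, "rz": 0}
    - {"tx": 0, "ty": -16, "tz": -2, "rx": 0, "ry": 0, "rz": 0}
    - {"tx": 0, "ty": -16, "tz": -2, "rx": 0, "ry": 0, "rz": 0}
    - {"tx": 0, "ty": -16, "tz": -2, "rx": 0, "ry": 0, "rz": 0}

```text
time: 37.63
ee_pos: [574.2, -241.7, 197.2]
eef_rot: [-3.139, 0.003, 2.824]
force: [-0.8, 0.3, 0.2]
finger_gap: 56.2
finger_force: 0.0
```

Request:
apply_moves:
  motion:
    - {"tx": 0, "ty": 0, "tz": 0, "rx": 0, "ry": 0, "rz": 0}
    - {"tx": 0, "ty": 0, "tz": 0, "rx": 0, "ry": 0, "rz": 0}
    - {"tx": 0, "ty": 0, "tz": 0, "rx": 0, "ry": 0, "rz": 0}

```text
time: 37.88
ee_pos: [577.7, -231.9, 194.8]
eef_rot: [3.141, -0.0, 2.835]
force: [-0.6, -0.5, -0.3]
finger_gap: 56.4
finger_force: 0.0
```

```bash
python3 - <<'E'
from seg import *
b=cap('top');m,_=masks(b)
print('scr',rect(b,m['orange'],(264,165),68),'brush',rect(b,m['green'],(264,159),52),'white',circ(b,m['white'],(122,160),96),'blue',circ(b,m['blue'],(262,225),30))
a=cap('scene');m,_=masks(a);print('scr',rect(a,m['orange'],(266,215),68))
cv2.imwrite('pics/f.png',np.vstack([np.hstack([a['img'][130:280,150:450]]),b['img'][120:270,80:380]]).repeat(2,0).repeat(2,1))
E
```

```text
scr [620.  -79.   70.3  18.4 -17.7] brush [613.  -77.   87.7  41.3 -17.4] white [617.7 303.2  57.7  59.1] blue [439.4 -67.8  36.7  36.9]
scr [623.3 -79.3  70.6  17.3 -17.7]
```

View pics/f.png

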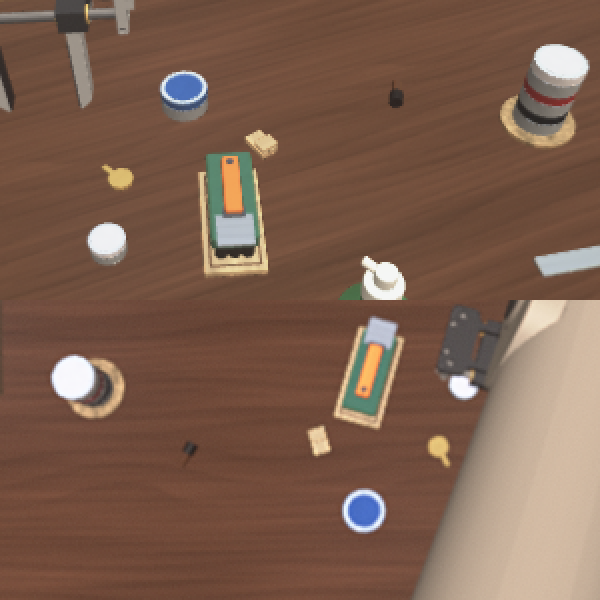

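Both stacks are complete: the tins at (548,90) in the upper half, the brush with the scraper at (234,205). The blue tin has not moved and the gripper is clear.

```bash
python3 -c "
from bench import hand_in
print(hand_in())"
```

```text
the job is handed in; nothing more can be done
None
```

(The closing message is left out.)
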